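Load the microwave with a jar of cocoa butter

ROBOT

A 6-joint arm with a two-finger parallel gripper is mounted at the origin on the work surface. World frame = base frame: x ahead of the robot, y to its left, z up, the work surface at z = 0. Lengths are in m, angles in rad, forces in N, time in s.
With the tool pointing down it reaches from about 0.3 to 0.825 m from the base axis. Payload 5.4 kg.
Tool frame: the origin (TCP) lies at the very end of the fingers, on their centre line; the grasp point (between the pads) lies manip.tcp_to_grasp behind it (manip.tcp_to_grasp is the distance from the TCP to the grasp point, in m); z points along the fingers, y is the direction in which the jaws open and shut (so a half turn about z gives the same grasp; the last joint's range is limited). The gripper opens to 92 mm and grips with 3 to 60 N. Pads are 20 mm wide; open, the fingers measure 128 mm over their backs; the gripper's body (75 mm by 189 mm) begins 69 mm behind the grasp point.
Start: joints at [-1.387, 0.158, 1.597, -0, 1.386, -0.21], TCP at [0.221, -0.531, 0.184] pointing down, gripper open.
Joint ranges: [-2.91, 2.91], [-0.94, 2.29], [0.18, 2.7], [-1.29, 4.43], [0.17, 2.64], [-3, 3]. Speed limits (rad/s): [2.57, 2.57, 3.14, 3.14, 3.14, 3.14].

INTERFACE

Orientations are given as [roll, pitch, yaw] about the fixed x, y, z axes, in that order (R = Rz(yaw) Ry(pitch) Rx(roll)).
In Python, from plant import telemetry, eyes, manip, spotter gives the robot as it stands.
- The arm moves only by the tool drive_tool, never from a script. Its argument "motion" is a list of rows, each an object with "delta_pos": the shift along the tool's x, y, z in cm, a list of three; "spin": the turn about the tool's z in degrees; "claw": the closure in counts, from 0 (fully open) to 255 (shut). In form: [{"delta_pos": [x, y, z], "spin": spin, "claw": claw}, ...]. A call has 1 to 12 rows; each row shifts and turns the pose as measured when the row begins, along the tool's axes as they then stand; what a row does not reach is not made up. A row lasts 1/8 s, in which the tool goes at most 62.5 mm and 10.7 degrees, less where a joint would pass 70% of its speed; a pose out of reach is approached as far as the arm can. A call with a gripper value outside its range is refused whole. The fingers move at their own pace and stop on an object; the grip force is fixed at half the most. Time passes only in rows, so rows that do not move let the fingers close. It gives the time, the measured TCP pose, the force and the opening at its end, in the units of the state.
- telemetry.state(): the state, without advancing time (a new reading comes with each control period).
- eyes.grab_frame(name): name is "scene" or "top"; returns (picture, depth): 400x640x3 uint8, red, green, blue; 400x640 float32, m along the optical axis (not along the pixel's ray), 0 where there is no reading.
- eyes.get_calibration(name): a dict with "fx", "fy", "cx", "cy" (pixels), "dist_coeffs" ([k1, k2, p1, p2, k3] as OpenCV has them; the pictures are not rectified), "R" (3x3) and "t" (3): a world point X has camera coordinates R X + t. Camera axes: x right, y down, z forward; pixel columns grow to the right and rows downward; lengths in m; the calibration is good to about 2 mm. A picture is of the moment at which its call begins. get_calibration takes no time and is no camera call.
- manip.finish_job(): hands the job in, once; it reports no verdict.
Trained networks look in the newest picture that a camera, given by its name, has taken for a name from the list of things; names that differ only in an ending like _2 or _b are one class to them, and where a whole thing is asked for, a point or a joint stands for the part that bears it (a point fixed in the world has none). Each returns a list of dicts, best first, with "conf" (0 to 1); they miss things now and then, are a little off and sometimes report something else, mostly with a low value. They report only what shows in the picture. A call takes as long as a camera call. They do not tell look-alikes from the thing itself.
- spotter.search_frame(camera, target): "xyz" ([x, y, z] in m, in world coordinates, good to about 4 mm: the middle of the surface that is visible of it).
- spotter.outline_of(camera, target): "pixels" (400x640 bool, what is visible of it).
- spotter.spot_point(camera, target): "xyz" ([x, y, z] in m, in world coordinates, good to about 4 mm: a listed point, or the origin of a listed thing).
The state is a dict: "time_s": time; "joint_positions": joint angles; "dq": joint speeds; "joint_torque": joint torques, N m; "tcp_pos": TCP position; "ee_rot": TCP orientation; "force": force on the tool from outside, world axes, zero at the start; "torque": the same for the moment, N m; "gripper_width": opening from 0.0 (shut) to 1.0 (fully open).
Only numpy, scipy, OpenCV 4.12 (cv2) and the standard library are available. Lean on these libraries where they do the work, as an engineer would, in place of code of your own. Each camera call takes 0.05 s, during which the arm holds its last target. There are 200 camera calls.

TASK

Pull the microwave door wide open by its handle, stand the green jar upright on the glass turntable with its whole base on the plate, let go of it, and then close the door fully without slamming it. Keep the green jar upright on the way, and leave the red and yellow jars and the other things on the bench alone.

Things in the scene. Friction and masses are not known exactly. Their poses are not given: they have to be found in the camera images.
- microwave: Steel countertop microwave oven, fixed on the bench, 480 mm wide (its y), 360 deep (its x), 295 high. Origin at the centre of its underside, z up; its front faces its own -x. At the right of the front is the control compartment (y -240 to -100 mm), whose face is at x = -215 mm, level with the shut door's outside. Walls, roof and floor end in the plane x = -180 mm.
- mouth (a point): Middle of the chamber's open front, in the plane where roof and floor end, at the height of the turntable's top (60 mm above the bench). Microwave axes: +x runs into the chamber. The chamber is 315 mm wide (157 mm each side of this point) and 320 mm deep; its floor is 15 mm below this point, its ceiling 202 mm above.
- turntable (a point): Centre of the upper surface of the round glass turntable plate in the chamber (it does not turn here): 280 mm in diameter, flat, no rim, top 60 mm above the bench; this point is 160 mm behind the mouth, straight in. Microwave axes.
- door (a joint): Door angle, rad: 0 = shut, grows as it opens, stop at 1.8. Black door with dark window, 345 mm wide, 35 thick, 20 to 285 mm above the bench, on a vertical hinge at its left edge as one faces the oven; seen from above it opens clockwise. No latch: it stays where it is left, friction 1 to 1.5 N at the handle. May start up to 0.1 rad ajar.
- door_hinge (a point): A point on the door's vertical hinge axis, at the height of handle_grip (257.5 mm above the bench). The axis lies in the chamber's front plane, 25 mm to the left of the chamber; the shut door lies in front of that plane.
- handle_grip (a point): Point on the axis of the door handle, an upright round steel bar 16 mm in diameter, 220 long: 20 mm below its top end, 257.5 mm above the bench (oven top 37.5 mm higher). Axes: -x out of the door, +y to the hinge. The axis is 45 mm off the outer face (80 mm from the hinge along -x), 315 mm from the hinge along -y. Standoffs 50 and 165 mm below this point; above them the bar is clear.
- jar_green: Green screw-lidded plastic jar (with a white label band), a cylinder 58 mm in diameter and 66 mm high, about 0.16 kg. Origin at the centre of its underside, z up. The jar to load. It stands loose on the bench.
- jar_red: Red jar, otherwise the same as the green one; to be left alone.
- jar_yellow: Yellow jar, otherwise the same as the green one; to be left alone.
- jug: Tall whitish measuring jug, 128 mm across the rim, 175 mm high, with a handle on its own +y side reaching 115 mm from its axis; origin at the centre of its underside. Loose; leave alone.
- palette_knife: Angled palette knife lying on the bench, 290 mm long along its x, 14 mm high. Loose; leave alone.
There are look-alikes about, which are no part of the job. What is meant by the jar_green is not blue, brown or grey, and is the smaller of those in its own colour.

How it is judged:
By the outcome, as a careful person would: the job done as asked, in the order asked, and still so for the second after the job is handed in, with the robot touching nothing.
It also fails if it takes over 72 s, if anything falls off the work surface, if the arm or the gripper's body presses on something with over 40 N, if the wrist force passes 120 N, or if a joint passes its speed limit or range.

## Working session

There is one attempt and no reset: what is moved stays moved. The work goes in short steps, Python scripts to look and compute and a tool call to move; the robot and the scene stay as the last step left them, time stands still between calls to the robot, and variables do not carry over. Pictures are saved under pics/ and viewed, on a budget of 10 in all, crops included, one or two more only if the job needs it, and the job is handed in when it is done.

Besides the shell and the picture viewer there is one more tool, called after "Request:" as name(argument=value, ...), one argument or row to a line, values as JSON. drive_tool: Moves the arm, as the interface text tells. Its arguments: {"type":"object","properties":{"motion":{"type":"array","items":{"type":"object","properties":{"delta_pos":{"type":"array","items":{"type":"number"}},"spin":{"type":"number"},"claw":{"type":"number"}}}}},"required":["motion"]}

```bash
mkdir -p pics; ls
python3 - <<'E'
from plant import telemetry, eyes, manip, spotter
import cv2, numpy as np
print(manip.tcp_to_grasp, telemetry.state())
ims=[]
for c in ("scene","top"):
    p,d=eyes.grab_frame(c); ims.append(p)
    cv2.imwrite(f"pics/{c}0.png",p[:,:,::-1])
    k=eyes.get_calibration(c); print(c,-np.array(k['R']).T@np.array(k['t']))
    for t in ("jar_green","jar_red","jar_yellow","jug","palette_knife","microwave","mouth","turntable","door_hinge","handle_grip"):
        print(t,[(np.round(r['xyz'],3).tolist(),round(r['conf'],2)) for r in spotter.spot_point(c,t)])
E
```

```text
pics
0.0187 {'time_s': 0.0, 'joint_positions': array([-1.38710964e+00,  1.59037361e-01,  1.59816212e+00, -2.76480712e-05,
        1.38617922e+00, -2.10123467e-01]), 'dq': array([ 0.00112658, -0.0007505 , -0.00107045,  0.00090674,  0.00102624,
        0.00078426]), 'joint_torque': array([ 7.92708615e-04, -3.85568333e+01, -3.22109020e+01,  7.02412846e-02,
        3.79082677e-02, -1.58012449e-04]), 'tcp_pos': array([ 0.22047138, -0.53035352,  0.18306064]), 'ee_rot': array([-3.13984022e+00, -3.45963091e-04,  3.93814954e-01]), 'force': array([ 0.06038922,  0.36448119, -0.12284423]), 'torque': array([-0.02433569, -0.02358387,  0.0524946 ]), 'gripper_width': 1.0028024485149114}
scene [0.74183411 0.84087972 1.2039187 ]
jar_green [([0.283, 0.199, -0.001], 0.96), ([0.504, 0.254, 0.001], 0.83), ([0.568, 0.36, -0.004], 0.74), ([0.334, -0.056, 0.003], 0.63), ([0.356, 0.123, 0.0], 0.58)]
jar_red [([0.397, 0.232, -0.001], 0.56)]
jar_yellow [([0.439, 0.398, -0.001], 0.87)]
jug [([0.764, 0.111, -0.001], 0.84)]
palette_knife [([0.296, 0.373, 0.001], 0.87)]
microwave []
mouth [([0.614, -0.187, 0.058], 0.65)]
turntable [([0.567, 0.361, -0.002], 0.21)]
door_hinge [([0.758, -0.079, 0.259], 0.59)]
handle_grip [([0.46, -0.202, 0.253], 0.64), ([0.438, 0.398, -0.001], 0.31)]
top [0.46177924 0.00677379 1.30553008]
jar_green [([0.505, 0.255, 0.006], 0.94), ([0.333, -0.053, 0.002], 0.91), ([0.357, 0.124, -0.001], 0.79), ([0.285, 0.195, -0.0], 0.71), ([0.572, 0.361, 0.006], 0.58)]
jar_red [([0.402, 0.234, -0.0], 0.9)]
jar_yellow [([0.439, 0.401, 0.001], 0.8)]
jug [([0.768, 0.108, 0.006], 0.82)]
palette_knife [([0.293, 0.375, -0.002], 0.7)]
microwave []
mouth [([0.611, -0.187, 0.062], 0.66)]
turntable []
door_hinge [([0.761, -0.077, 0.256], 0.88)]
handle_grip [([0.461, -0.198, 0.259], 0.6)]
```

View pics/scene0.png

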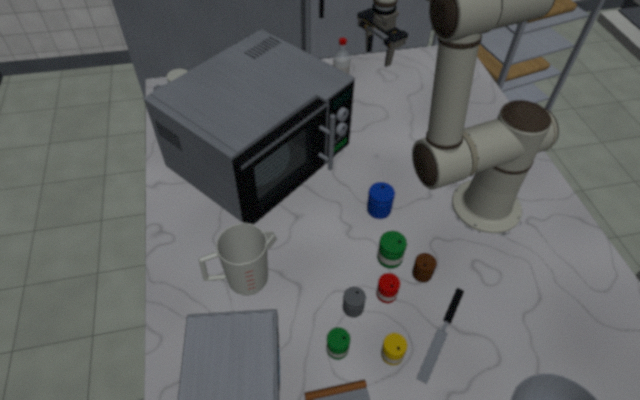

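View pics/top0.png

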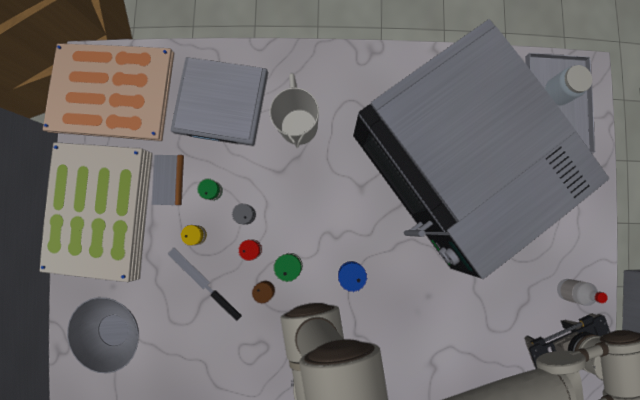

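```bash
cat > h.py <<'E'
import json, numpy as np
from plant import telemetry, eyes, manip, spotter
from scipy.spatial.transform import Rotation as Ro
def pose():
    s=telemetry.state(); return np.array(s['tcp_pos']),Ro.from_euler('xyz',s['ee_rot'])
def show():
    s=telemetry.state(); R=pose()[1].as_matrix()
    print('t',round(s['time_s'],2),'p',np.round(s['tcp_pos'],4),'rpy',np.round(np.degrees(s['ee_rot']),1),'q',np.round(s['joint_positions'],2),'F',np.round(s['force'],1),'w',round(s['gripper_width'],3))
    print('tool x',np.round(R[:,0],3),'y',np.round(R[:,1],3),'z',np.round(R[:,2],3))
def rows(way,claw,step=5.5,rot=10,p=None,R=None):
    """way: list of (xyz, spin_deg[, step_cm]); prints rows for the move tool"""
    p0,R0=pose(); p=p0 if p is None else p; R=R0 if R is None else R; out=[]
    for w in way:
        st=w[2] if len(w)>2 else step
        d=np.array(w[0])-p; n=max(1,int(np.ceil(max(np.linalg.norm(d)*100/st,abs(w[1])/rot))))
        for _ in range(n):
            out.append({"delta_pos":np.round(R.inv().apply(d/n)*100,1).tolist(),"spin":round(w[1]/n,1),"claw":claw})
            R=R*Ro.from_euler('z',w[1]/n,degrees=True)
        p=np.array(w[0])
    for i in range(0,len(out),12): print(json.dumps(out[i:i+12]))
E
python3 - <<'E'
from h import *
show(); rows([((.221,-.53,.42),-30),((.46,-.20,.42),-74)],0)
E
```

```text
t 1.1 p [ 0.2206 -0.531   0.184 ] rpy [-180.    -0.    22.6] q [-1.39  0.16  1.6  -0.    1.39 -0.21] F [-0.6 -0.1  0.2] w 0.999
tool x [0.923 0.384 0.   ] y [ 0.384 -0.923 -0.   ] z [-0.  0. -1.]
[{"delta_pos": [0.0, -0.0, -4.7], "spin": -6.0, "claw": 0}, {"delta_pos": [0.0, -0.0, -4.7], "spin": -6.0, "claw": 0}, {"delta_pos": [0.0, -0.0, -4.7], "spin": -6.0, "claw": 0}, {"delta_pos": [0.0, -0.0, -4.7], "spin": -6.0, "claw": 0}, {"delta_pos": [0.0, -0.0, -4.7], "spin": -6.0, "claw": 0}, {"delta_pos": [5.1, -0.1, 0.0], "spin": -9.2, "claw": 0}, {"delta_pos": [5.0, 0.7, 0.0], "spin": -9.2, "claw": 0}, {"delta_pos": [4.9, 1.5, 0.0], "spin": -9.2, "claw": 0}, {"delta_pos": [4.6, 2.3, 0.0], "spin": -9.2, "claw": 0}, {"delta_pos": [4.1, 3.0, 0.0], "spin": -9.2, "claw": 0}, {"delta_pos": [3.6, 3.6, 0.0], "spin": -9.2, "claw": 0}, {"delta_pos": [3.0, 4.1, 0.0], "spin": -9.2, "claw": 0}]
[{"delta_pos": [2.3, 4.5, 0.0], "spin": -9.2, "claw": 0}]
```

Request:
drive_tool(
  motion=[
    {"delta_pos": [0, 0, -4.7], "spin": -6, "claw": 0},
    {"delta_pos": [0, 0, -4.7], "spin": -6, "claw": 0},
    {"delta_pos": [0, 0, -4.7], "spin": -6, "claw": 0},
    {"delta_pos": [0, 0, -4.7], "spin": -6, "claw": 0},
    {"delta_pos": [0, 0, -4.7], "spin": -6, "claw": 0},
    {"delta_pos": [5.1, -0.1, 0], "spin": -9.2, "claw": 0},
    {"delta_pos": [5, 0.7, 0], "spin": -9.2, "claw": 0},
    {"delta_pos": [4.9, 1.5, 0], "spin": -9.2, "claw": 0},
    {"delta_pos": [4.6, 2.3, 0], "spin": -9.2, "claw": 0},
    {"delta_pos": [4.1, 3, 0], "spin": -9.2, "claw": 0},
    {"delta_pos": [3.6, 3.6, 0], "spin": -9.2, "claw": 0},
    {"delta_pos": [3, 4.1, 0], "spin": -9.2, "claw": 0},
  ],
)

```text
time_s: 2.6
tcp_pos: [0.4268, -0.2307, 0.4266]
ee_rot: [3.139, 0.001, 2.089]
force: [1.6, -0.3, 0.8]
gripper_width: 0.999
```

Run:
```python
from h import *
show(); y=telemetry.state()['ee_rot'][2]*57.2958
rows([((.46,-.20,.34),-(126.4-y)),((.46,-.20,.236),0,4)],0)
```

```text
t 2.6 p [ 0.4268 -0.2307  0.4266] rpy [179.9   0.  119.7] q [-0.75 -0.11  1.4   0.    1.85 -1.26] F [ 1.6 -0.3  0.8] w 0.999
tool x [-0.495  0.869 -0.001] y [0.869 0.495 0.002] z [ 0.002  0.    -1.   ]
[{"delta_pos": [0.5, 2.2, 4.3], "spin": -3.4, "claw": 0}, {"delta_pos": [0.4, 2.2, 4.3], "spin": -3.4, "claw": 0}, {"delta_pos": [0.0, -0.0, 3.5], "spin": 0.0, "claw": 0}, {"delta_pos": [0.0, -0.0, 3.5], "spin": 0.0, "claw": 0}, {"delta_pos": [0.0, -0.0, 3.5], "spin": 0.0, "claw": 0}]
```

Request:
drive_tool(
  motion=[
    {"delta_pos": [0.5, 2.2, 4.3], "spin": -3.4, "claw": 0},
    {"delta_pos": [0.4, 2.2, 4.3], "spin": -3.4, "claw": 0},
    {"delta_pos": [0, 0, 0], "spin": 0, "claw": 0},
  ],
)

```text
time_s: 2.98
tcp_pos: [0.4625, -0.1962, 0.3402]
ee_rot: [3.139, 0.005, 2.218]
force: [0.0, 0.2, 0.5]
gripper_width: 1.0
```

Run:
```python
from h import *
import cv2
show()
for c in ("scene","top"):
    p,d=eyes.grab_frame(c); cv2.imwrite(f"pics/{c}1.png",p[:,:,::-1])
    for t in ("handle_grip",): print(t,[(np.round(r['xyz'],3).tolist(),round(r['conf'],2)) for r in spotter.spot_point(c,t)])
a=cv2.imread("pics/scene1.png")[50:250,200:420]; cv2.imwrite("pics/c1.png",cv2.resize(a,None,fx=3,fy=3)[:600])
```

```text
t 2.98 p [ 0.4625 -0.1962  0.3402] rpy [179.8   0.3 127.1] q [-0.64 -0.09  1.55  0.    1.68 -1.29] F [0.  0.2 0.5] w 1.0
tool x [-0.603  0.798 -0.005] y [0.798 0.603 0.003] z [ 0.005 -0.002 -1.   ]
handle_grip [([0.459, -0.204, 0.257], 0.84), ([0.57, 0.359, -0.0], 0.58)]
handle_grip [([0.46, -0.199, 0.26], 0.89)]
```

View pics/c1.png

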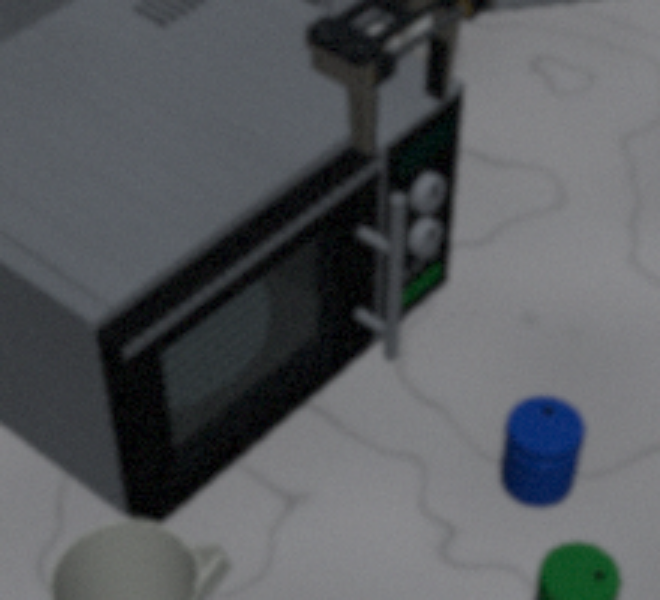

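Request:
drive_tool(
  motion=[
    {"delta_pos": [-0.2, -0.5, 3.5], "spin": 0, "claw": 0},
    {"delta_pos": [0, 0, 3.5], "spin": 0, "claw": 0},
    {"delta_pos": [0, 0, 3.3], "spin": 0, "claw": 0},
    {"delta_pos": [0, 0, 0], "spin": 0, "claw": 255},
    {"delta_pos": [0, 0, 0], "spin": 0, "claw": 255},
    {"delta_pos": [0, 0, 0], "spin": 0, "claw": 255},
    {"delta_pos": [0, 0, 0], "spin": 0, "claw": 255},
  ],
)

```text
time_s: 4.05
tcp_pos: [0.4663, -0.2144, 0.2558]
ee_rot: [3.13, 0.039, 2.205]
force: [-0.6, -0.4, -0.1]
gripper_width: 0.588
```

Run:
```python
from h import *
show()
p,R=pose(); H=np.array([.760,-.078,p[2]]); v=p-H; print('r',np.hypot(*v[:2]))
def arc(a,b,n):
    return [(H+Ro.from_euler('z',-f).apply(v),np.degrees((b-a)/n)) for f in np.linspace(a,b,n+1)[1:]]
rows(arc(0,1.5,18),255,step=99)
```

```text
t 4.05 p [ 0.4663 -0.2144  0.2558] rpy [179.4   2.2 126.3] q [-0.67 -0.08  1.7   0.    1.48 -1.3 ] F [-0.6 -0.4 -0.1] w 0.588
tool x [-0.592  0.805 -0.039] y [0.805 0.593 0.011] z [ 0.032 -0.025 -0.999]
r 0.3238349035048998
[{"delta_pos": [2.6, 0.6, -0.1], "spin": 4.8, "claw": 255}, {"delta_pos": [2.6, 0.6, -0.1], "spin": 4.8, "claw": 255}, {"delta_pos": [2.6, 0.6, -0.1], "spin": 4.8, "claw": 255}, {"delta_pos": [2.6, 0.6, -0.1], "spin": 4.8, "claw": 255}, {"delta_pos": [2.6, 0.6, -0.1], "spin": 4.8, "claw": 255}, {"delta_pos": [2.6, 0.6, -0.1], "spin": 4.8, "claw": 255}, {"delta_pos": [2.6, 0.6, -0.1], "spin": 4.8, "claw": 255}, {"delta_pos": [2.6, 0.6, -0.0], "spin": 4.8, "claw": 255}, {"delta_pos": [2.6, 0.6, -0.0], "spin": 4.8, "claw": 255}, {"delta_pos": [2.6, 0.6, -0.0], "spin": 4.8, "claw": 255}, {"delta_pos": [2.6, 0.6, -0.0], "spin": 4.8, "claw": 255}, {"delta_pos": [2.6, 0.6, -0.0], "spin": 4.8, "claw": 255}]
[{"delta_pos": [2.6, 0.6, -0.0], "spin": 4.8, "claw": 255}, {"delta_pos": [2.6, 0.6, 0.0], "spin": 4.8, "claw": 255}, {"delta_pos": [2.6, 0.6, 0.0], "spin": 4.8, "claw": 255}, {"delta_pos": [2.6, 0.6, 0.0], "spin": 4.8, "claw": 255}, {"delta_pos": [2.6, 0.6, 0.0], "spin": 4.8, "claw": 255}, {"delta_pos": [2.6, 0.6, 0.0], "spin": 4.8, "claw": 255}]
```

Request:
drive_tool(
  motion=[
    {"delta_pos": [1.4, 0, 0], "spin": 0, "claw": 120},
  ],
)

```text
time_s: 4.18
tcp_pos: [0.4581, -0.2032, 0.256]
ee_rot: [3.13, 0.04, 2.204]
force: [0.2, 0.1, -0.6]
gripper_width: 0.533
```

Request:
drive_tool(
  motion=[
    {"delta_pos": [0, 0, 2], "spin": 0, "claw": 120},
  ],
)

```text
time_s: 4.3
tcp_pos: [0.4593, -0.2034, 0.2379]
ee_rot: [3.129, 0.044, 2.205]
force: [0.0, -0.5, 0.4]
gripper_width: 0.533
```

Run:
```python
from h import *
import cv2
show()
p,d=eyes.grab_frame("scene"); cv2.imwrite("pics/c2.png",cv2.resize(p[50:250,200:420,::-1],None,fx=3,fy=3))
print([(np.round(r['xyz'],3).tolist(),round(r['conf'],2)) for r in spotter.spot_point("scene","handle_grip")])
show()
```

```text
t 4.3 p [ 0.4593 -0.2034  0.2379] rpy [179.3   2.5 126.3] q [-0.66 -0.11  1.76  0.    1.44 -1.29] F [ 0.  -0.5  0.4] w 0.533
tool x [-0.592  0.805 -0.044] y [0.805 0.593 0.013] z [ 0.036 -0.028 -0.999]
[([0.456, -0.206, 0.257], 0.86), ([0.437, 0.398, -0.001], 0.65), ([0.618, -0.187, 0.06], 0.18)]
t 4.4 p [ 0.4575 -0.2023  0.2343] rpy [179.4   2.1 126.3] q [-0.66 -0.1   1.77  0.    1.44 -1.29] F [ 0.8  0.5 -0.3] w 0.528
tool x [-0.592  0.805 -0.037] y [0.805 0.593 0.011] z [ 0.03  -0.023 -0.999]
```

View pics/c2.png

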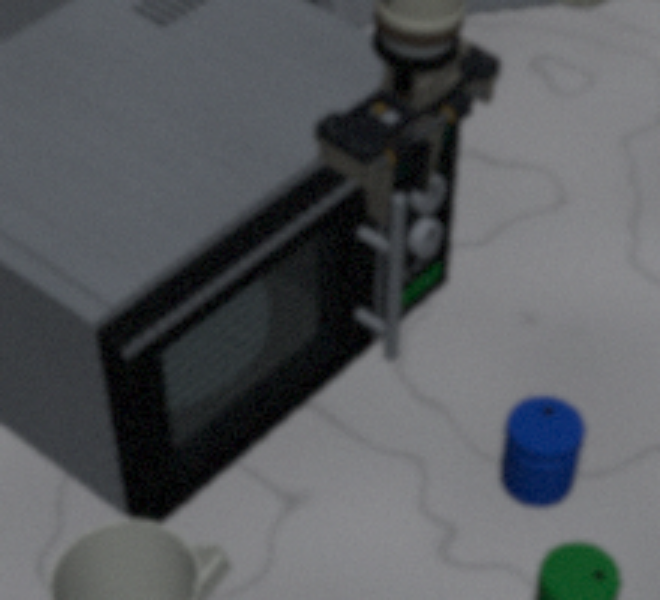

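Request:
drive_tool(
  motion=[
    {"delta_pos": [0, 0, 0], "spin": 0, "claw": 255},
    {"delta_pos": [0, 0, 0], "spin": 0, "claw": 255},
    {"delta_pos": [0, 0, 0], "spin": 0, "claw": 255},
    {"delta_pos": [0, 0, 0], "spin": 0, "claw": 255},
  ],
)

```text
time_s: 4.9
tcp_pos: [0.4596, -0.2009, 0.2361]
ee_rot: [3.125, 0.039, 2.205]
force: [7.2, 3.1, -4.6]
gripper_width: 0.161
```

Request:
drive_tool(
  motion=[
    {"delta_pos": [1.3, 0.3, 0], "spin": 2.4, "claw": 255},
    {"delta_pos": [2.6, 0.6, 0], "spin": 4.8, "claw": 255},
    {"delta_pos": [2.6, 0.6, 0], "spin": 4.8, "claw": 255},
    {"delta_pos": [2.6, 0.6, 0], "spin": 4.8, "claw": 255},
    {"delta_pos": [2.6, 0.6, 0], "spin": 4.8, "claw": 255},
  ],
)

```text
time_s: 5.52
tcp_pos: [0.4361, -0.0857, 0.2361]
ee_rot: [3.095, 0.04, 1.813]
force: [8.0, -0.8, -2.4]
gripper_width: 0.157
```

```bash
cat >> h.py <<'E'
def door():
    show(); p,R=pose(); H=np.array([.760,-.078,p[2]]); v=p-H
    a=np.degrees(np.arctan2(v[1],v[0]))%360; x=np.degrees(np.arctan2(*R.as_matrix()[:2,0][::-1]))
    print('r',np.hypot(*v[:2]),'open deg',202.2-a,'yaw-rel',126.4-x)
E
python3 -c "
from h import *
door()"
```

```text
t 5.53 p [ 0.4361 -0.0857  0.2361] rpy [177.3   2.3 103.9] q [-0.47 -0.29  1.92  0.    1.45 -0.71] F [ 8.  -0.8 -2.4] w 0.157
tool x [-0.24  0.97 -0.04] y [0.969 0.242 0.047] z [ 0.055 -0.028 -0.998]
r 0.3239814769747279 open deg 20.83436030601098 yaw-rel 22.503701231553976
```

Request:
drive_tool(
  motion=[
    {"delta_pos": [2.6, 0.6, 0], "spin": 4.7, "claw": 255},
    {"delta_pos": [2.6, 0.6, 0], "spin": 4.7, "claw": 255},
    {"delta_pos": [2.6, 0.6, 0], "spin": 4.7, "claw": 255},
    {"delta_pos": [2.6, 0.6, 0], "spin": 4.7, "claw": 255},
    {"delta_pos": [2.6, 0.6, 0], "spin": 4.7, "claw": 255},
    {"delta_pos": [2.6, 0.6, 0], "spin": 4.7, "claw": 255},
  ],
)

```text
time_s: 6.28
tcp_pos: [0.4723, 0.0703, 0.2363]
ee_rot: [3.064, 0.019, 1.304]
force: [5.5, -4.5, -2.9]
gripper_width: 0.162
```

```bash
python3 -c "
from h import *
door()"
```

```text
t 6.28 p [0.4723 0.0703 0.2363] rpy [175.6   1.1  74.7] q [-0.08 -0.19  1.84 -0.03  1.42  0.19] F [ 5.5 -4.5 -2.9] w 0.162
tool x [ 0.264  0.964 -0.019] y [ 0.962 -0.262  0.077] z [ 0.07  -0.039 -0.997]
r 0.32368419361012546 open deg 49.46088321682282 yaw-rel 51.7005722775599
```

Request:
drive_tool(
  motion=[
    {"delta_pos": [2.6, 0.6, 0], "spin": 4.6, "claw": 255},
    {"delta_pos": [2.6, 0.6, 0], "spin": 4.6, "claw": 255},
    {"delta_pos": [2.6, 0.6, 0], "spin": 4.6, "claw": 255},
    {"delta_pos": [2.6, 0.6, 0], "spin": 4.6, "claw": 255},
    {"delta_pos": [2.6, 0.6, 0], "spin": 4.6, "claw": 255},
    {"delta_pos": [2.6, 0.6, 0], "spin": 4.6, "claw": 255},
    {"delta_pos": [1.6, 0.4, 0], "spin": 3, "claw": 255},
    {"delta_pos": [0, 0, 0], "spin": 0, "claw": 255},
  ],
)

```text
time_s: 7.28
tcp_pos: [0.5926, 0.1995, 0.2366]
ee_rot: [3.059, -0.013, 0.753]
force: [1.5, 0.4, 0.5]
gripper_width: 0.159
```

```bash
python3 -c "
from h import *
import cv2
door()
p,d=eyes.grab_frame('top');cv2.imwrite('pics/top3.png',p[:,:,::-1])
print([(np.round(r['xyz'],3).tolist(),round(r['conf'],2)) for r in spotter.spot_point('top','turntable')+spotter.spot_point('top','jug')])
"
```

```text
t 7.28 p [0.5926 0.1995 0.2366] rpy [175.3  -0.7  43.1] q [ 0.17  0.22  1.43 -0.06  1.44  0.99] F [1.5 0.4 0.5] w 0.159
tool x [0.73  0.684 0.013] y [ 0.68  -0.728  0.083] z [ 0.066 -0.051 -0.996]
r 0.32407707489619786 open deg 81.09174003001111 yaw-rel 83.27384669278536
[([0.767, 0.109, 0.004], 0.66)]
```

View pics/top3.png

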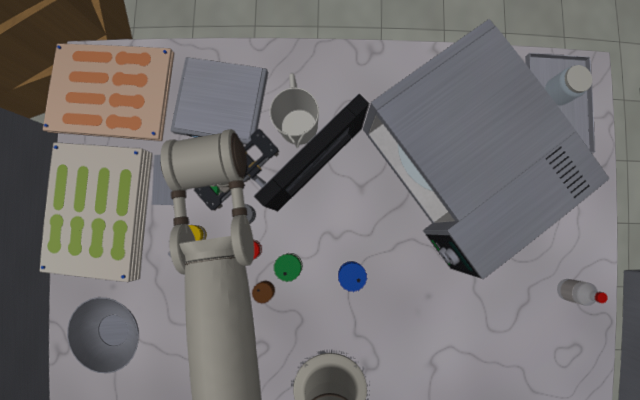

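Request:
drive_tool(
  motion=[
    {"delta_pos": [2, 0.5, 0], "spin": 2.5, "claw": 255},
    {"delta_pos": [1, 0.2, 0], "spin": 1, "claw": 255},
    {"delta_pos": [0, 0, 0], "spin": 0, "claw": 0},
    {"delta_pos": [0, 0, 0], "spin": 0, "claw": 0},
    {"delta_pos": [0, 0, 0], "spin": 0, "claw": 0},
  ],
)

```text
time_s: 8.05
tcp_pos: [0.6159, 0.2121, 0.2374]
ee_rot: [3.061, -0.013, 0.691]
force: [-0.2, 0.2, 0.7]
gripper_width: 0.465
```

```bash
python3 -c "
from h import *
door()"
```

```text
t 8.05 p [0.6159 0.2121 0.2374] rpy [175.4  -0.7  39.6] q [ 0.18  0.29  1.34 -0.06  1.46  1.07] F [-0.2  0.2  0.7] w 0.465
tool x [0.77  0.637 0.013] y [ 0.635 -0.769  0.081] z [ 0.062 -0.054 -0.997]
r 0.3239638278048096 open deg 85.78529884509244 yaw-rel 86.80040686968988
```

```bash
python3 -c "
from h import *
rows([((.61,.212,.33),0,3.2),((.58,.10,.45),15),((.56,-.25,.52),65)],0)"
```

```text
[{"delta_pos": [-0.1, 0.1, -3.1], "spin": 0.0, "claw": 0}, {"delta_pos": [-0.1, 0.1, -3.1], "spin": 0.0, "claw": 0}, {"delta_pos": [-0.1, 0.1, -3.1], "spin": 0.0, "claw": 0}, {"delta_pos": [-2.3, 1.9, -2.9], "spin": 3.8, "claw": 0}, {"delta_pos": [-2.2, 2.1, -2.9], "spin": 3.8, "claw": 0}, {"delta_pos": [-2.1, 2.2, -2.9], "spin": 3.8, "claw": 0}, {"delta_pos": [-1.9, 2.3, -2.9], "spin": 3.8, "claw": 0}, {"delta_pos": [-2.3, 4.5, -0.7], "spin": 9.3, "claw": 0}, {"delta_pos": [-1.6, 4.8, -0.7], "spin": 9.3, "claw": 0}, {"delta_pos": [-0.8, 5.0, -0.7], "spin": 9.3, "claw": 0}, {"delta_pos": [0.1, 5.1, -0.7], "spin": 9.3, "claw": 0}, {"delta_pos": [0.9, 5.0, -0.7], "spin": 9.3, "claw": 0}]
[{"delta_pos": [1.7, 4.8, -0.7], "spin": 9.3, "claw": 0}, {"delta_pos": [2.4, 4.4, -0.7], "spin": 9.3, "claw": 0}]
```

Request:
drive_tool(
  motion=[
    {"delta_pos": [0, 0, -3], "spin": 0, "claw": 0},
    {"delta_pos": [0, 0, -3], "spin": 0, "claw": 0},
    {"delta_pos": [0, 0, -3.2], "spin": 0, "claw": 0},
    {"delta_pos": [-2.3, 1.9, -2.9], "spin": 3.8, "claw": 0},
    {"delta_pos": [-2.2, 2.1, -2.9], "spin": 3.8, "claw": 0},
    {"delta_pos": [-2.1, 2.2, -2.9], "spin": 3.8, "claw": 0},
    {"delta_pos": [-1.9, 2.3, -2.9], "spin": 3.8, "claw": 0},
    {"delta_pos": [-2.3, 4.5, -0.7], "spin": 9.3, "claw": 0},
    {"delta_pos": [-1.6, 4.8, -0.7], "spin": 9.3, "claw": 0},
    {"delta_pos": [-0.8, 5, -0.7], "spin": 9.3, "claw": 0},
    {"delta_pos": [0.1, 5.1, -0.7], "spin": 9.3, "claw": 0},
    {"delta_pos": [0.9, 5, -0.7], "spin": 9.3, "claw": 0},
  ],
)

```text
time_s: 9.55
tcp_pos: [0.5555, -0.1531, 0.5088]
ee_rot: [3.116, -0.085, -0.41]
force: [0.3, 0.0, 0.5]
gripper_width: 1.0
```

Request:
drive_tool(
  motion=[
    {"delta_pos": [1.7, 4.8, -0.7], "spin": 9.3, "claw": 0},
    {"delta_pos": [2.4, 4.4, -0.7], "spin": 9.3, "claw": 0},
    {"delta_pos": [0, 0, 0], "spin": 0, "claw": 0},
  ],
)

```text
time_s: 9.93
tcp_pos: [0.5447, -0.2592, 0.5291]
ee_rot: [-3.138, -0.09, -0.752]
force: [-1.1, 0.7, -0.1]
gripper_width: 1.002
```

```bash
python3 -c "
from h import *
show()"
```

```text
t 9.93 p [ 0.5447 -0.2592  0.5291] rpy [-179.8   -5.1  -43.1] q [-0.64  0.21  0.86 -0.01  1.98  1.68] F [-1.1  0.7 -0.1] w 1.002
tool x [ 0.728 -0.68   0.09 ] y [-0.683 -0.731 -0.004] z [ 0.068 -0.058 -0.996]
```

Request:
drive_tool(
  motion=[
    {"delta_pos": [5, 0, 0], "spin": 0, "claw": 0},
    {"delta_pos": [5, 0, 0], "spin": 0, "claw": 0},
    {"delta_pos": [5, 0, 0], "spin": 0, "claw": 0},
    {"delta_pos": [5, 0, 0], "spin": 0, "claw": 0},
    {"delta_pos": [5, 0, 0], "spin": 0, "claw": 0},
    {"delta_pos": [5, 0, 0], "spin": 0, "claw": 0},
  ],
)

```text
time_s: 10.68
tcp_pos: [0.6843, -0.4086, 0.4749]
ee_rot: [-3.117, -0.163, -0.737]
force: [0.3, 0.0, 0.3]
gripper_width: 0.996
```

```bash
python3 -c "
from h import *
show()"
```

```text
t 10.68 p [ 0.6843 -0.4086  0.4749] rpy [-178.6   -9.3  -42.2] q [-0.7   0.79  0.19  0.02  2.    1.62] F [0.3 0.  0.3] w 0.996
tool x [ 0.731 -0.663  0.162] y [-0.669 -0.743 -0.024] z [ 0.137 -0.091 -0.986]
```

Request:
drive_tool(
  motion=[
    {"delta_pos": [5.5, 0, -2], "spin": 0, "claw": 0},
    {"delta_pos": [5.5, 0, -2], "spin": 0, "claw": 0},
    {"delta_pos": [5.5, 0, -2], "spin": 0, "claw": 0},
    {"delta_pos": [5.5, 0, -2], "spin": 0, "claw": 0},
  ],
)

```text
time_s: 11.18
tcp_pos: [0.7069, -0.4647, 0.4957]
ee_rot: [-3.09, -0.319, -0.738]
force: [0.3, 0.4, -0.0]
gripper_width: 0.999
```

```bash
python3 -c "
from h import *
show()"
```

```text
t 11.18 p [ 0.7069 -0.4647  0.4957] rpy [-177.   -18.3  -42.3] q [-0.75  0.78  0.18  0.06  1.86  1.58] F [ 0.3  0.4 -0. ] w 0.999
tool x [ 0.703 -0.639  0.313] y [-0.66  -0.75  -0.049] z [ 0.266 -0.172 -0.948]
```

Request:
drive_tool(
  motion=[
    {"delta_pos": [5.8, 0, -2], "spin": 0, "claw": 0},
    {"delta_pos": [5.8, 0, -2], "spin": 0, "claw": 0},
    {"delta_pos": [5.8, 0, -2], "spin": 0, "claw": 0},
    {"delta_pos": [5.8, 0, -2], "spin": 0, "claw": 0},
    {"delta_pos": [5.8, 0, -2], "spin": 0, "claw": 0},
    {"delta_pos": [5.8, 0, -2], "spin": 0, "claw": 0},
    {"delta_pos": [5.8, 0, -2], "spin": 0, "claw": 0},
    {"delta_pos": [5.8, 0, -2], "spin": 0, "claw": 0},
  ],
)

```text
time_s: 12.18
tcp_pos: [0.7149, -0.5401, 0.6229]
ee_rot: [-3.038, -0.661, -0.768]
force: [0.3, 0.4, -0.5]
gripper_width: 0.999
```

```bash
python3 -c "
from h import *
show()"
```

```text
t 12.18 p [ 0.7149 -0.5401  0.6229] rpy [-174.   -37.9  -44. ] q [-0.84  0.68  0.18  0.15  1.63  1.52] F [ 0.3  0.4 -0.5] w 0.999
tool x [ 0.568 -0.549  0.614] y [-0.645 -0.759 -0.082] z [ 0.511 -0.349 -0.785]
```

Request:
drive_tool(
  motion=[
    {"delta_pos": [5.8, 0, -2], "spin": -3, "claw": 0},
    {"delta_pos": [5.8, 0, -2], "spin": -3, "claw": 0},
    {"delta_pos": [5.8, 0, -2], "spin": -3, "claw": 0},
    {"delta_pos": [0, 0, -3], "spin": 0, "claw": 0},
  ],
)

```text
time_s: 12.68
tcp_pos: [0.6881, -0.5312, 0.7135]
ee_rot: [3.106, -0.793, -0.559]
force: [0.3, -0.5, 0.8]
gripper_width: 1.002
```

```bash
python3 -c "
from h import *
show()
G=np.array([.570,.361,.046])
p,R=pose(); z=R.as_matrix()[:,2]; T=G+.0187*z
print('tilt',np.degrees(np.arccos(-z[2])),'az',np.degrees(np.arctan2(z[1],z[0])),'pick tcp',T,'pre',T-.15*z)
rows([((.52,-.30,.60),0),((.45,.1,.52),0),((.48,.36,.40),0),(T-.15*z,0)],0)
"
```

```text
t 12.68 p [ 0.6881 -0.5312  0.7135] rpy [177.9 -45.4 -32. ] q [-0.87  0.58  0.18  0.19  1.6   1.35] F [ 0.3 -0.5  0.8] w 1.002
tool x [ 0.595 -0.372  0.712] y [-0.552 -0.834  0.025] z [ 0.584 -0.408 -0.701]
tilt 45.45331363175226 az -34.93217685570401 pick tcp [0.58092596 0.35336882 0.03288213] pre [0.49328456 0.41458151 0.13810566]
[{"delta_pos": [-4.4, -1.7, -1.9], "spin": 0.0, "claw": 0}, {"delta_pos": [-4.4, -1.7, -1.9], "spin": 0.0, "claw": 0}, {"delta_pos": [-4.4, -1.7, -1.9], "spin": 0.0, "claw": 0}, {"delta_pos": [-4.4, -1.7, -1.9], "spin": 0.0, "claw": 0}, {"delta_pos": [-4.4, -1.7, -1.9], "spin": 0.0, "claw": 0}, {"delta_pos": [-4.4, -1.7, -1.9], "spin": 0.0, "claw": 0}, {"delta_pos": [-3.1, -3.7, -1.9], "spin": 0.0, "claw": 0}, {"delta_pos": [-3.1, -3.7, -1.9], "spin": 0.0, "claw": 0}, {"delta_pos": [-3.1, -3.7, -1.9], "spin": 0.0, "claw": 0}, {"delta_pos": [-3.1, -3.7, -1.9], "spin": 0.0, "claw": 0}, {"delta_pos": [-3.1, -3.7, -1.9], "spin": 0.0, "claw": 0}, {"delta_pos": [-3.1, -3.7, -1.9], "spin": 0.0, "claw": 0}]
[{"delta_pos": [-3.1, -3.7, -1.9], "spin": 0.0, "claw": 0}, {"delta_pos": [-3.1, -3.7, -1.9], "spin": 0.0, "claw": 0}, {"delta_pos": [-2.7, -3.9, -0.1], "spin": 0.0, "claw": 0}, {"delta_pos": [-2.7, -3.9, -0.1], "spin": 0.0, "claw": 0}, {"delta_pos": [-2.7, -3.9, -0.1], "spin": 0.0, "claw": 0}, {"delta_pos": [-2.7, -3.9, -0.1], "spin": 0.0, "claw": 0}, {"delta_pos": [-2.7, -3.9, -0.1], "spin": 0.0, "claw": 0}, {"delta_pos": [-2.7, -3.9, -0.1], "spin": 0.0, "claw": 0}, {"delta_pos": [-4.0, -1.2, 3.4], "spin": 0.0, "claw": 0}, {"delta_pos": [-4.0, -1.2, 3.4], "spin": 0.0, "claw": 0}, {"delta_pos": [-4.0, -1.2, 3.4], "spin": 0.0, "claw": 0}, {"delta_pos": [-4.0, -1.2, 3.4], "spin": 0.0, "claw": 0}]
[{"delta_pos": [-4.0, -1.2, 3.4], "spin": 0.0, "claw": 0}]
```

Request:
drive_tool(
  motion=[
    {"delta_pos": [-4.4, -1.7, -1.9], "spin": 0, "claw": 0},
    {"delta_pos": [-4.4, -1.7, -1.9], "spin": 0, "claw": 0},
    {"delta_pos": [-4.4, -1.7, -1.9], "spin": 0, "claw": 0},
    {"delta_pos": [-4.4, -1.7, -1.9], "spin": 0, "claw": 0},
    {"delta_pos": [-4.4, -1.7, -1.9], "spin": 0, "claw": 0},
    {"delta_pos": [-4.4, -1.7, -1.9], "spin": 0, "claw": 0},
    {"delta_pos": [-3.1, -3.7, -1.9], "spin": 0, "claw": 0},
    {"delta_pos": [-3.1, -3.7, -1.9], "spin": 0, "claw": 0},
    {"delta_pos": [-3.1, -3.7, -1.9], "spin": 0, "claw": 0},
    {"delta_pos": [-3.1, -3.7, -1.9], "spin": 0, "claw": 0},
  ],
)

```text
time_s: 13.92
tcp_pos: [0.4838, -0.1052, 0.5843]
ee_rot: [3.114, -0.822, -0.584]
force: [1.9, 0.2, -0.6]
gripper_width: 1.0
```

```bash
python3 -c "
from h import *
show()
G=np.array([.570,.361,.046])
p,R=pose(); z=R.as_matrix()[:,2]; T=G+.0187*z
print('tilt',np.degrees(np.arccos(-z[2])),'az',np.degrees(np.arctan2(z[1],z[0])),'pick tcp',T,'pre',T-.15*z)
rows([((.48,.36,.40),0),(T-.15*z,0)],0)
"
```

```text
t 13.93 p [ 0.4838 -0.1052  0.5843] rpy [178.4 -47.1 -33.4] q [-0.28 -0.62  1.68 -0.25  1.3   1.85] F [ 1.9  0.2 -0.6] w 1.0
tool x [ 0.568 -0.375  0.733] y [-0.568 -0.823  0.019] z [ 0.596 -0.426 -0.68 ]
tilt 47.1416437243347 az -35.57724619332249 pick tcp [0.58114899 0.3530248  0.03328048] pre [0.49171858 0.41699698 0.13530872]
[{"delta_pos": [-3.1, -3.8, -0.8], "spin": 0.0, "claw": 0}, {"delta_pos": [-3.1, -3.8, -0.8], "spin": 0.0, "claw": 0}, {"delta_pos": [-3.1, -3.8, -0.8], "spin": 0.0, "claw": 0}, {"delta_pos": [-3.1, -3.8, -0.8], "spin": 0.0, "claw": 0}, {"delta_pos": [-3.1, -3.8, -0.8], "spin": 0.0, "claw": 0}, {"delta_pos": [-3.1, -3.8, -0.8], "spin": 0.0, "claw": 0}, {"delta_pos": [-3.1, -3.8, -0.8], "spin": 0.0, "claw": 0}, {"delta_pos": [-3.1, -3.8, -0.8], "spin": 0.0, "claw": 0}, {"delta_pos": [-3.1, -3.8, -0.8], "spin": 0.0, "claw": 0}, {"delta_pos": [-3.1, -3.8, -0.8], "spin": 0.0, "claw": 0}, {"delta_pos": [-4.2, -1.2, 3.3], "spin": 0.0, "claw": 0}, {"delta_pos": [-4.2, -1.2, 3.3], "spin": 0.0, "claw": 0}]
[{"delta_pos": [-4.2, -1.2, 3.3], "spin": 0.0, "claw": 0}, {"delta_pos": [-4.2, -1.2, 3.3], "spin": 0.0, "claw": 0}, {"delta_pos": [-4.2, -1.2, 3.3], "spin": 0.0, "claw": 0}]
```

Request:
drive_tool(
  motion=[
    {"delta_pos": [-3.1, -3.8, -0.8], "spin": 0, "claw": 0},
    {"delta_pos": [-3.1, -3.8, -0.8], "spin": 0, "claw": 0},
    {"delta_pos": [-3.1, -3.8, -0.8], "spin": 0, "claw": 0},
    {"delta_pos": [-3.1, -3.8, -0.8], "spin": 0, "claw": 0},
    {"delta_pos": [-3.1, -3.8, -0.8], "spin": 0, "claw": 0},
    {"delta_pos": [-3.1, -3.8, -0.8], "spin": 0, "claw": 0},
    {"delta_pos": [-3.1, -3.8, -0.8], "spin": 0, "claw": 0},
    {"delta_pos": [-3.1, -3.8, -0.8], "spin": 0, "claw": 0},
    {"delta_pos": [-3.1, -3.8, -0.8], "spin": 0, "claw": 0},
  ],
)

```text
time_s: 15.05
tcp_pos: [0.4745, 0.3211, 0.4417]
ee_rot: [-3.136, -0.829, -0.609]
force: [-0.1, -0.5, 2.1]
gripper_width: 0.999
```

```bash
python3 -c "
from h import *
show()
G=np.array([.570,.361,.046])
p,R=pose(); z=R.as_matrix()[:,2]; T=G+.0187*z
print('tilt',np.degrees(np.arccos(-z[2])),'az',np.degrees(np.arctan2(z[1],z[0])),'pick tcp',T,'pre',T-.15*z)
rows([(T-.15*z,0)],0)
eyes.grab_frame('scene'); print([(np.round(r['xyz'],3).tolist(),round(r['conf'],2)) for r in spotter.spot_point('scene','jar_green')])
"
```

```text
t 15.05 p [0.4745 0.3211 0.4417] rpy [-179.7  -47.5  -34.9] q [ 0.84  0.    1.48 -0.82  1.53  3.  ] F [-0.1 -0.5  2.1] w 0.999
tool x [ 0.554 -0.386  0.737] y [-0.568 -0.823 -0.004] z [ 0.608 -0.417 -0.676]
tilt 47.50146564428601 az -34.45447353287127 pick tcp [0.58136877 0.35319976 0.03336682] pre [0.49017545 0.41576856 0.13470252]
[{"delta_pos": [-4.2, -1.4, 3.0], "spin": 0.0, "claw": 0}, {"delta_pos": [-4.2, -1.4, 3.0], "spin": 0.0, "claw": 0}, {"delta_pos": [-4.2, -1.4, 3.0], "spin": 0.0, "claw": 0}, {"delta_pos": [-4.2, -1.4, 3.0], "spin": 0.0, "claw": 0}, {"delta_pos": [-4.2, -1.4, 3.0], "spin": 0.0, "claw": 0}, {"delta_pos": [-4.2, -1.4, 3.0], "spin": 0.0, "claw": 0}]
[([0.284, 0.196, -0.001], 0.78), ([0.356, 0.122, 0.006], 0.68), ([0.504, 0.254, -0.001], 0.66), ([0.566, 0.36, -0.001], 0.65)]
```

Request:
drive_tool(
  motion=[
    {"delta_pos": [0, 0, 0], "spin": -10, "claw": 0},
    {"delta_pos": [0, 0, 0], "spin": -10, "claw": 0},
    {"delta_pos": [0, 0, 0], "spin": -10, "claw": 0},
    {"delta_pos": [0, 0, 0], "spin": -10, "claw": 0},
    {"delta_pos": [0, 0, 0], "spin": -10, "claw": 0},
    {"delta_pos": [0, 0, 0], "spin": -10, "claw": 0},
    {"delta_pos": [0, 0, 0], "spin": -10, "claw": 0},
    {"delta_pos": [0, 0, 0], "spin": -10, "claw": 0},
    {"delta_pos": [0, 0, 0], "spin": -10, "claw": 0},
    {"delta_pos": [0, 0, 0], "spin": -10, "claw": 0},
    {"delta_pos": [0, 0, 0], "spin": -10, "claw": 0},
    {"delta_pos": [0, 0, 0], "spin": -10, "claw": 0},
  ],
)

```text
time_s: 16.65
tcp_pos: [0.4716, 0.3071, 0.4611]
ee_rot: [2.388, 0.386, 1.357]
force: [0.8, 0.4, -0.4]
gripper_width: 1.002
```

```bash
cat >> h.py <<'E'
def pick(G,back=.15):
    show(); p,R=pose(); M=R.as_matrix(); z=M[:,2]; T=np.array(G)+.0187*z
    lev=np.degrees(np.arctan2(M[2,1],M[2,0])); lev=(lev+90)%180-90
    print('tilt',np.degrees(np.arccos(-z[2])),'az',np.degrees(np.arctan2(z[1],z[0])),'level spin',lev,'pick tcp',T,'pre',T-back*z)
    return T,z,lev
E
python3 -c "
from h import *
T,z,l=pick((.570,.361,.046))
if l>0: l-=180
print(l); rows([(T-.15*z,l)],0)
"
```

```text
t 16.65 p [0.4716 0.3071 0.4611] rpy [136.8  22.1  77.7] q [ 0.82 -0.04  1.49 -0.82  1.54  0.84] F [ 0.8  0.4 -0.4] w 1.002
tool x [ 0.197  0.905 -0.377] y [0.768 0.097 0.634] z [ 0.61  -0.414 -0.676]
tilt 47.48290912035124 az -34.14563975528287 level spin -59.27040813000497 pick tcp [0.58140726 0.35326345 0.03336235] pre [0.48990518 0.41532137 0.13473387]
-59.27040813000497
[{"delta_pos": [3.2, -2.6, 2.7], "spin": -8.5, "claw": 0}, {"delta_pos": [3.6, -2.1, 2.7], "spin": -8.5, "claw": 0}, {"delta_pos": [3.8, -1.6, 2.7], "spin": -8.5, "claw": 0}, {"delta_pos": [4.0, -1.0, 2.7], "spin": -8.5, "claw": 0}, {"delta_pos": [4.1, -0.4, 2.7], "spin": -8.5, "claw": 0}, {"delta_pos": [4.1, 0.2, 2.7], "spin": -8.5, "claw": 0}, {"delta_pos": [4.0, 0.8, 2.7], "spin": -8.5, "claw": 0}]
```

Request:
drive_tool(
  motion=[
    {"delta_pos": [3.2, -2.6, 2.7], "spin": -8.5, "claw": 35},
    {"delta_pos": [3.6, -2.1, 2.7], "spin": -8.5, "claw": 35},
    {"delta_pos": [3.8, -1.6, 2.7], "spin": -8.5, "claw": 35},
    {"delta_pos": [4, -1, 2.7], "spin": -8.5, "claw": 35},
    {"delta_pos": [4.1, -0.4, 2.7], "spin": -8.5, "claw": 35},
    {"delta_pos": [4.1, 0.2, 2.7], "spin": -8.5, "claw": 35},
    {"delta_pos": [0, 0, 0], "spin": -8.5, "claw": 35},
  ],
)

```text
time_s: 17.52
tcp_pos: [0.4914, 0.395, 0.1893]
ee_rot: [3.137, 0.832, 2.549]
force: [0.2, 0.0, 0.1]
gripper_width: 0.865
```

```bash
python3 -c "
from h import *
import cv2
T,z,l=pick((.570,.361,.046))
rows([(T-.12*z,l),(T-.07*z,0)],35)
p,d=eyes.grab_frame('scene');cv2.imwrite('pics/s4.png',cv2.resize(p[200:400,230:500,::-1],None,fx=2.9,fy=2.9))
"
```

```text
t 17.52 p [0.4914 0.395  0.1893] rpy [179.7  47.6 146.1] q [ 0.9   0.34  1.61 -0.88  1.26  0.24] F [0.2 0.  0.1] w 0.865
tool x [-0.559  0.376 -0.739] y [0.556 0.831 0.003] z [ 0.616 -0.409 -0.674]
tilt 47.64894890424247 az -33.59589106322419 level spin -0.2318901154269497 pick tcp [0.58151142 0.35335302 0.03340235] pre [0.48917381 0.41469244 0.13445304]
[{"delta_pos": [2.5, 0.7, 2.9], "spin": -0.1, "claw": 35}, {"delta_pos": [2.5, 0.8, 2.9], "spin": -0.1, "claw": 35}, {"delta_pos": [0.0, 0.0, 5.0], "spin": 0.0, "claw": 35}]
```

View pics/s4.png

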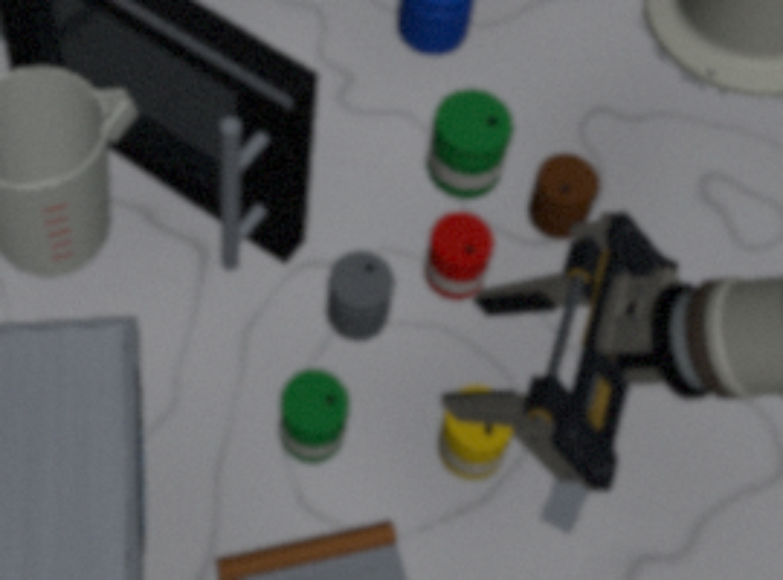

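Request:
drive_tool(
  motion=[
    {"delta_pos": [2.5, 0.8, 2.5], "spin": 0, "claw": 35},
    {"delta_pos": [2.5, 0.8, 2.5], "spin": 0, "claw": 35},
    {"delta_pos": [0, 0, 2.5], "spin": 0, "claw": 35},
  ],
)

```text
time_s: 17.95
tcp_pos: [0.5238, 0.3994, 0.113]
ee_rot: [3.102, 0.835, 2.517]
force: [-0.4, 0.1, 0.8]
gripper_width: 0.862
```

```bash
python3 -c "
from h import *
T,z,l=pick((.569,.361,.047))
rows([(T-.06*z,l),(T,0,3)],35)
"
```

```text
t 17.95 p [0.5238 0.3994 0.113 ] rpy [177.7  47.8 144.2] q [ 0.86  0.47  1.6  -0.94  1.15  0.34] F [-0.4  0.1  0.8] w 0.862
tool x [-0.545  0.393 -0.741] y [0.56  0.828 0.027] z [ 0.624 -0.401 -0.671]
tilt 47.859009326929765 az -32.717831866032505 level spin -2.0555963104349644 pick tcp [0.58066604 0.35350541 0.0344531 ] pre [0.48708821 0.41362244 0.13509669]
[{"delta_pos": [0.9, -0.8, 4.7], "spin": -2.1, "claw": 35}, {"delta_pos": [0.0, -0.0, 3.0], "spin": 0.0, "claw": 35}, {"delta_pos": [0.0, -0.0, 3.0], "spin": 0.0, "claw": 35}]
```

Request:
drive_tool(
  motion=[
    {"delta_pos": [0.9, -0.8, 3.5], "spin": -2, "claw": 35},
    {"delta_pos": [0, 0, 2], "spin": 0, "claw": 35},
    {"delta_pos": [0, 0, 0], "spin": 0, "claw": 35},
  ],
)

```text
time_s: 18.32
tcp_pos: [0.553, 0.3729, 0.0741]
ee_rot: [3.121, 0.838, 2.545]
force: [-0.0, 0.7, 0.4]
gripper_width: 0.865
```

```bash
python3 -c "
from h import *
T,z,l=pick((.569,.361,.047))
rows([(T,l,3)],35)
"
```

```text
t 18.32 p [0.553  0.3729 0.0741] rpy [178.8  48.  145.8] q [ 0.8   0.52  1.63 -0.99  1.06  0.36] F [-0.   0.7  0.4] w 0.865
tool x [-0.554  0.376 -0.743] y [0.549 0.836 0.014] z [ 0.626 -0.4   -0.669]
tilt 47.99765063906062 az -32.552142149611896 level spin -1.0756611869117023 pick tcp [0.58071322 0.35352286 0.03448669] pre [0.48675693 0.4134999  0.13486085]
[{"delta_pos": [0.3, -0.1, 2.6], "spin": -0.5, "claw": 35}, {"delta_pos": [0.3, -0.1, 2.6], "spin": -0.5, "claw": 35}]
```

Request:
drive_tool(
  motion=[
    {"delta_pos": [0.3, 0, 2.6], "spin": -0.5, "claw": 35},
    {"delta_pos": [0.3, 0, 2.4], "spin": -0.5, "claw": 35},
    {"delta_pos": [0, 0, 0], "spin": 0, "claw": 35},
  ],
)

```text
time_s: 18.7
tcp_pos: [0.5841, 0.3557, 0.0369]
ee_rot: [3.132, 0.839, 2.565]
force: [-0.2, -0.9, -0.6]
gripper_width: 0.86
```

```bash
python3 -c "
from h import *
T,z,l=pick((.569,.361,.047))
rows([(T,l,3)],35)
"
```

```text
t 18.7 p [0.5841 0.3557 0.0369] rpy [179.5  48.1 147. ] q [ 0.74  0.59  1.62 -1.04  0.98  0.38] F [-0.2 -0.9 -0.6] w 0.86
tool x [-0.56   0.364 -0.744] y [0.539 0.842 0.006] z [ 0.629 -0.397 -0.668]
tilt 48.06900941369479 az -32.28608796617306 level spin -0.4828189774601128 pick tcp [0.58076098 0.35356902 0.034504  ] pre [0.48642159 0.41317584 0.13473926]
[{"delta_pos": [0.3, -0.4, 0.0], "spin": -0.5, "claw": 35}]
```

Request:
drive_tool(
  motion=[
    {"delta_pos": [0.2, -0.3, 0], "spin": -0.5, "claw": 255},
    {"delta_pos": [0, 0, 0], "spin": 0, "claw": 255},
    {"delta_pos": [0, 0, 0], "spin": 0, "claw": 255},
    {"delta_pos": [0, 0, 0], "spin": 0, "claw": 255},
  ],
)

```text
time_s: 19.2
tcp_pos: [0.5808, 0.3547, 0.0359]
ee_rot: [3.142, 0.839, 2.579]
force: [0.0, 0.4, -0.2]
gripper_width: 0.583
```

```bash
python3 -c "
from h import *
T,z,l=pick((.569,.361,.047))
p,R=pose(); rows([(p+[0,0,.03],0,1.5),(p+[-.02,0,.15],0)],255)
"
```

```text
t 19.2 p [0.5808 0.3547 0.0359] rpy [180.   48.1 147.8] q [ 0.75  0.58  1.63 -1.04  0.98  0.38] F [ 0.   0.4 -0.2] w 0.583
tool x [-0.565  0.356 -0.744] y [0.533 0.846 0.   ] z [ 0.629 -0.397 -0.668]
tilt 48.07678664418319 az -32.22001881616283 level spin -0.0015225890427359445 pick tcp [0.58077097 0.35358168 0.03450589] pre [0.48635141 0.41308693 0.134726  ]
[{"delta_pos": [-1.1, 0.0, -1.0], "spin": 0.0, "claw": 255}, {"delta_pos": [-1.1, 0.0, -1.0], "spin": 0.0, "claw": 255}, {"delta_pos": [-2.6, -0.4, -3.1], "spin": 0.0, "claw": 255}, {"delta_pos": [-2.6, -0.4, -3.1], "spin": 0.0, "claw": 255}, {"delta_pos": [-2.6, -0.4, -3.1], "spin": 0.0, "claw": 255}]
```

Request:
drive_tool(
  motion=[
    {"delta_pos": [0, 0, 0], "spin": 0, "claw": 255},
  ],
)

```text
time_s: 19.32
tcp_pos: [0.5806, 0.3547, 0.0359]
ee_rot: [3.142, 0.839, 2.579]
force: [0.9, -0.7, -1.3]
gripper_width: 0.584
```

Request:
drive_tool(
  motion=[
    {"delta_pos": [-1.1, 0, -1], "spin": 0, "claw": 255},
    {"delta_pos": [-1.1, 0, -1], "spin": 0, "claw": 255},
    {"delta_pos": [0, 0, 0], "spin": 0, "claw": 255},
  ],
)

```text
time_s: 19.7
tcp_pos: [0.5805, 0.3555, 0.068]
ee_rot: [3.139, 0.838, 2.578]
force: [-0.1, 1.2, -1.8]
gripper_width: 0.585
```

```bash
python3 -c "
from h import *
import cv2
T,z,l=pick((.569,.361,.047))
p,d=eyes.grab_frame('scene');cv2.imwrite('pics/s5.png',cv2.resize(p[240:400,250:470,::-1],None,fx=3.5,fy=3.5))
print([(np.round(r['xyz'],3).tolist(),round(r['conf'],2)) for r in spotter.spot_point('scene','jar_green')])
"
```

```text
t 19.7 p [0.5805 0.3555 0.068 ] rpy [179.9  48.  147.7] q [ 0.75  0.53  1.63 -1.01  1.01  0.32] F [-0.1  1.2 -1.8] w 0.585
tool x [-0.565  0.357 -0.744] y [0.533 0.846 0.001] z [ 0.63  -0.395 -0.669]
tilt 48.03316451083728 az -32.10481416376164 level spin -0.111012321994167 pick tcp [0.5807778  0.35361042 0.0344953 ] pre [0.48630344 0.41288514 0.13480035]
[([0.357, 0.122, 0.0], 0.97), ([0.569, 0.359, 0.032], 0.85), ([0.28, 0.197, -0.001], 0.75), ([0.506, 0.256, -0.002], 0.69), ([0.338, -0.054, -0.001], 0.58)]
```

View pics/s5.png

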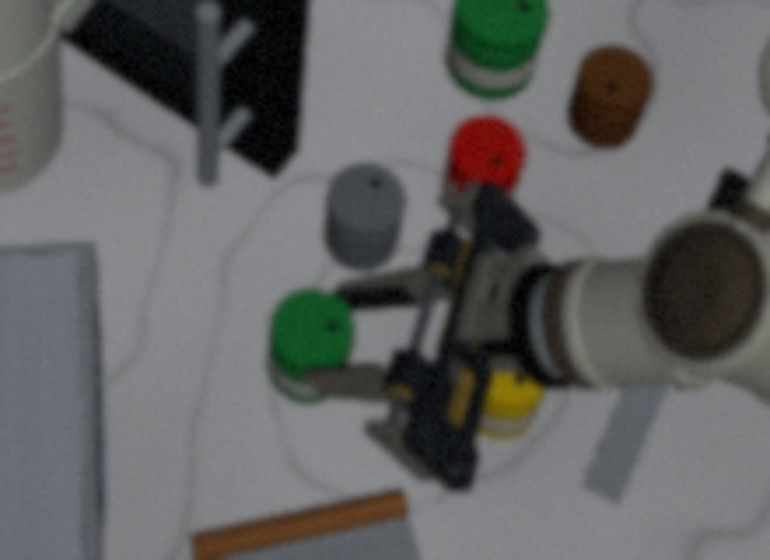

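```bash
python3 -c "
from h import *
rows([((.56,.355,.20),0,4.5),((.50,.30,.36),0,4.5),((.50,.02,.36),0,4.5),((.555,-.085,.20),0,4.5),((.560,-.088,.112),0,4)],255)
"
```

```text
[{"delta_pos": [-2.2, -0.3, -2.6], "spin": 0.0, "claw": 255}, {"delta_pos": [-2.2, -0.3, -2.6], "spin": 0.0, "claw": 255}, {"delta_pos": [-2.2, -0.3, -2.6], "spin": 0.0, "claw": 255}, {"delta_pos": [-2.2, -0.3, -2.6], "spin": 0.0, "claw": 255}, {"delta_pos": [-2.6, -2.0, -3.1], "spin": 0.0, "claw": 255}, {"delta_pos": [-2.6, -2.0, -3.1], "spin": 0.0, "claw": 255}, {"delta_pos": [-2.6, -2.0, -3.1], "spin": 0.0, "claw": 255}, {"delta_pos": [-2.6, -2.0, -3.1], "spin": 0.0, "claw": 255}, {"delta_pos": [-1.4, -3.4, 1.6], "spin": 0.0, "claw": 255}, {"delta_pos": [-1.4, -3.4, 1.6], "spin": 0.0, "claw": 255}, {"delta_pos": [-1.4, -3.4, 1.6], "spin": 0.0, "claw": 255}, {"delta_pos": [-1.4, -3.4, 1.6], "spin": 0.0, "claw": 255}]
[{"delta_pos": [-1.4, -3.4, 1.6], "spin": 0.0, "claw": 255}, {"delta_pos": [-1.4, -3.4, 1.6], "spin": 0.0, "claw": 255}, {"delta_pos": [-1.4, -3.4, 1.6], "spin": 0.0, "claw": 255}, {"delta_pos": [1.0, -1.2, 3.7], "spin": 0.0, "claw": 255}, {"delta_pos": [1.0, -1.2, 3.7], "spin": 0.0, "claw": 255}, {"delta_pos": [1.0, -1.2, 3.7], "spin": 0.0, "claw": 255}, {"delta_pos": [1.0, -1.2, 3.7], "spin": 0.0, "claw": 255}, {"delta_pos": [1.0, -1.2, 3.7], "spin": 0.0, "claw": 255}, {"delta_pos": [2.0, 0.0, 2.1], "spin": 0.0, "claw": 255}, {"delta_pos": [2.0, 0.0, 2.1], "spin": 0.0, "claw": 255}, {"delta_pos": [2.0, 0.0, 2.1], "spin": 0.0, "claw": 255}]
```

Request:
drive_tool(
  motion=[
    {"delta_pos": [-2.2, -0.3, -2.6], "spin": 0, "claw": 255},
    {"delta_pos": [-2.2, -0.3, -2.6], "spin": 0, "claw": 255},
    {"delta_pos": [-2.2, -0.3, -2.6], "spin": 0, "claw": 255},
    {"delta_pos": [-2.2, -0.3, -2.6], "spin": 0, "claw": 255},
    {"delta_pos": [-2.6, -2, -3.1], "spin": 0, "claw": 255},
    {"delta_pos": [-2.6, -2, -3.1], "spin": 0, "claw": 255},
    {"delta_pos": [-2.6, -2, -3.1], "spin": 0, "claw": 255},
    {"delta_pos": [-2.6, -2, -3.1], "spin": 0, "claw": 255},
  ],
)

```text
time_s: 20.8
tcp_pos: [0.4918, 0.2951, 0.3598]
ee_rot: [-3.113, 0.829, 2.599]
force: [0.5, -0.3, -1.3]
gripper_width: 0.585
```

```bash
python3 -c "
from h import *
pick((.569,.361,.047))
rows([((.50,.02,.36),0,4.5)],255)
"
```

```text
t 20.8 p [0.4918 0.2951 0.3598] rpy [-178.4   47.5  148.9] q [ 0.78 -0.03  1.67 -0.83  1.37 -0.12] F [ 0.5 -0.3 -1.3] w 0.585
tool x [-0.578  0.349 -0.737] y [ 0.534  0.845 -0.019] z [ 0.616 -0.405 -0.675]
tilt 47.519248206519315 az -33.33238005037328 level spin 1.5058230015454228 pick tcp [0.58052261 0.35342173 0.0343711 ] pre [0.48809523 0.41420998 0.13567247]
[{"delta_pos": [-1.4, -3.3, 1.7], "spin": 0.0, "claw": 255}, {"delta_pos": [-1.4, -3.3, 1.7], "spin": 0.0, "claw": 255}, {"delta_pos": [-1.4, -3.3, 1.7], "spin": 0.0, "claw": 255}, {"delta_pos": [-1.4, -3.3, 1.7], "spin": 0.0, "claw": 255}, {"delta_pos": [-1.4, -3.3, 1.7], "spin": 0.0, "claw": 255}, {"delta_pos": [-1.4, -3.3, 1.7], "spin": 0.0, "claw": 255}, {"delta_pos": [-1.4, -3.3, 1.7], "spin": 0.0, "claw": 255}]
```

Request:
drive_tool(
  motion=[
    {"delta_pos": [-1.4, -3.3, 1.7], "spin": 0.2, "claw": 255},
    {"delta_pos": [-1.4, -3.3, 1.7], "spin": 0.2, "claw": 255},
    {"delta_pos": [-1.4, -3.3, 1.7], "spin": 0.2, "claw": 255},
    {"delta_pos": [-1.4, -3.3, 1.7], "spin": 0.2, "claw": 255},
    {"delta_pos": [-1.4, -3.3, 1.7], "spin": 0.2, "claw": 255},
    {"delta_pos": [-1.4, -3.3, 1.7], "spin": 0.2, "claw": 255},
    {"delta_pos": [-1.4, -3.3, 1.7], "spin": 0.2, "claw": 255},
  ],
)

```text
time_s: 21.68
tcp_pos: [0.4939, 0.0115, 0.3536]
ee_rot: [-3.141, 0.827, 2.564]
force: [-0.2, -0.1, -1.7]
gripper_width: 0.582
```

```bash
python3 -c "
from h import *
T,z,l=pick((.569,.361,.047))
rows([((.555,-.085,.22),l,4.5),((.560,-.088,.112),0,4)],255)
"
```

```text
t 21.68 p [0.4939 0.0115 0.3536] rpy [-180.    47.4  146.9] q [ 0.12 -0.63  2.14 -0.59  1.02 -0.72] F [-0.2 -0.1 -1.7] w 0.582
tool x [-0.567  0.37  -0.736] y [ 0.546  0.838 -0.   ] z [ 0.616 -0.402 -0.677]
tilt 47.40238766873341 az -33.12735627474584 level spin 0.02702779351258755 pick tcp [0.58052806 0.3534771  0.03434299] pre [0.48805697 0.41382118 0.13586979]
[{"delta_pos": [0.7, -1.2, 4.2], "spin": 0.0, "claw": 255}, {"delta_pos": [0.7, -1.2, 4.2], "spin": 0.0, "claw": 255}, {"delta_pos": [0.7, -1.2, 4.2], "spin": 0.0, "claw": 255}, {"delta_pos": [0.7, -1.2, 4.2], "spin": 0.0, "claw": 255}, {"delta_pos": [2.5, 0.0, 2.6], "spin": 0.0, "claw": 255}, {"delta_pos": [2.5, 0.0, 2.6], "spin": 0.0, "claw": 255}, {"delta_pos": [2.5, 0.0, 2.6], "spin": 0.0, "claw": 255}]
```

Request:
drive_tool(
  motion=[
    {"delta_pos": [0.7, -1.2, 4.2], "spin": 0, "claw": 255},
    {"delta_pos": [0.7, -1.2, 4.2], "spin": 0, "claw": 255},
    {"delta_pos": [0.7, -1.2, 4.2], "spin": 0, "claw": 255},
    {"delta_pos": [0.7, -1.2, 4.2], "spin": 0, "claw": 255},
  ],
)

```text
time_s: 22.18
tcp_pos: [0.5551, -0.0915, 0.2181]
ee_rot: [3.139, 0.831, 2.557]
force: [0.0, 0.4, -1.4]
gripper_width: 0.581
```

```bash
python3 -c "
from h import *
T,z,l=pick((.569,.361,.047))
rows([((.560,-.088,.112),l,4),((.68,-.24,.112),0,3)],255)
"
```

```text
t 22.18 p [ 0.5551 -0.0915  0.2181] rpy [179.9  47.6 146.5] q [-0.21 -0.44  2.3  -0.53  0.56 -0.84] F [ 0.   0.4 -1.4] w 0.581
tool x [-0.562  0.372 -0.739] y [0.551 0.835 0.001] z [ 0.617 -0.406 -0.674]
tilt 47.60690811290778 az -33.32702785900109 level spin -0.1145632280619111 pick tcp [0.58053945 0.3534122  0.03439221] pre [0.487977   0.41427689 0.13552421]
[{"delta_pos": [2.6, 0.2, 2.4], "spin": -0.0, "claw": 255}, {"delta_pos": [2.6, 0.2, 2.4], "spin": -0.0, "claw": 255}, {"delta_pos": [2.6, 0.2, 2.4], "spin": -0.0, "claw": 255}, {"delta_pos": [-1.8, -0.9, 1.9], "spin": 0.0, "claw": 255}, {"delta_pos": [-1.8, -0.9, 1.9], "spin": 0.0, "claw": 255}, {"delta_pos": [-1.8, -0.9, 1.9], "spin": 0.0, "claw": 255}, {"delta_pos": [-1.8, -0.9, 1.9], "spin": 0.0, "claw": 255}, {"delta_pos": [-1.8, -0.9, 1.9], "spin": 0.0, "claw": 255}, {"delta_pos": [-1.8, -0.9, 1.9], "spin": 0.0, "claw": 255}, {"delta_pos": [-1.8, -0.9, 1.9], "spin": 0.0, "claw": 255}]
```

```bash
python3 -c "
from h import *
rows([((.605,-.14,.15),0,4),((.676,-.236,.112),0,3)],255)
"
```

```text
[{"delta_pos": [0.1, -0.4, 3.2], "spin": 0.0, "claw": 255}, {"delta_pos": [0.1, -0.4, 3.2], "spin": 0.0, "claw": 255}, {"delta_pos": [0.1, -0.4, 3.2], "spin": 0.0, "claw": 255}, {"delta_pos": [-1.0, -0.8, 2.2], "spin": 0.0, "claw": 255}, {"delta_pos": [-1.0, -0.8, 2.2], "spin": 0.0, "claw": 255}, {"delta_pos": [-1.0, -0.8, 2.2], "spin": 0.0, "claw": 255}, {"delta_pos": [-1.0, -0.8, 2.2], "spin": 0.0, "claw": 255}, {"delta_pos": [-1.0, -0.8, 2.2], "spin": 0.0, "claw": 255}]
```

Request:
drive_tool(
  motion=[
    {"delta_pos": [0.1, -0.4, 3.2], "spin": 0, "claw": 255},
    {"delta_pos": [0.1, -0.4, 3.2], "spin": 0, "claw": 255},
    {"delta_pos": [0.1, -0.4, 3], "spin": 0, "claw": 255},
  ],
)

```text
time_s: 22.55
tcp_pos: [0.6019, -0.1415, 0.1452]
ee_rot: [-3.138, 0.823, 2.558]
force: [1.1, 0.1, -1.5]
gripper_width: 0.585
```

```bash
python3 -c "
from h import *
import cv2
T,z,l=pick((.569,.361,.047))
rows([((.676,-.236,.112),l,3)],255)
p,d=eyes.grab_frame('scene');cv2.imwrite('pics/s6.png',cv2.resize(p[20:240,140:440,::-1],None,fx=2.6,fy=2.6))
"
```

```text
t 22.55 p [ 0.6019 -0.1415  0.1452] rpy [-179.8   47.2  146.6] q [-0.31 -0.16  2.24 -0.68  0.33 -0.73] F [ 1.1  0.1 -1.5] w 0.585
tool x [-0.567  0.375 -0.733] y [ 0.554  0.833 -0.003] z [ 0.61  -0.408 -0.68 ]
tilt 47.159253715560524 az -33.76494889473712 level spin 0.21497311109882844 pick tcp [0.58039888 0.35337921 0.03428469] pre [0.488964   0.41450855 0.13627913]
[{"delta_pos": [-1.1, -0.8, 2.1], "spin": 0.0, "claw": 255}, {"delta_pos": [-1.1, -0.8, 2.1], "spin": 0.0, "claw": 255}, {"delta_pos": [-1.1, -0.7, 2.1], "spin": 0.0, "claw": 255}, {"delta_pos": [-1.1, -0.7, 2.1], "spin": 0.0, "claw": 255}, {"delta_pos": [-1.1, -0.7, 2.1], "spin": 0.0, "claw": 255}]
```

View pics/s6.png

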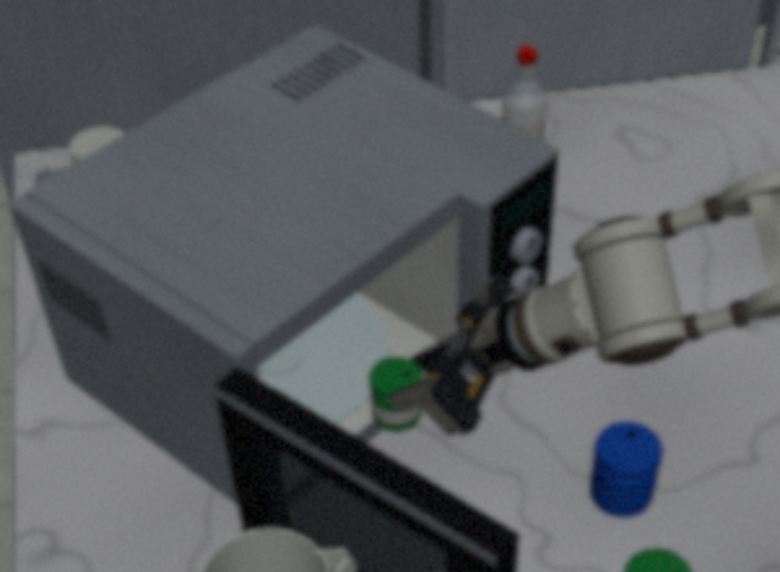

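Request:
drive_tool(
  motion=[
    {"delta_pos": [-1.3, -0.8, 2], "spin": 0, "claw": 255},
    {"delta_pos": [-1.3, -0.8, 2], "spin": 0, "claw": 255},
  ],
)

```text
time_s: 22.85
tcp_pos: [0.6293, -0.1817, 0.1299]
ee_rot: [-3.131, 0.812, 2.561]
force: [1.0, -0.1, -2.6]
gripper_width: 0.584
```

```bash
python3 -c "
from h import *
T,z,l=pick((.569,.361,.047))
rows([((.676,-.236,.112),0,3)],255)
"
```

```text
t 22.85 p [ 0.6293 -0.1817  0.1299] rpy [-179.4   46.5  146.8] q [-0.38 -0.04  2.16 -0.61  0.27 -0.84] F [ 1.  -0.1 -2.6] w 0.584
tool x [-0.575  0.377 -0.726] y [ 0.555  0.832 -0.007] z [ 0.601 -0.407 -0.688]
tilt 46.548473236853425 az -34.0767528944794 level spin 0.5763046353715424 pick tcp [0.58024433 0.35339367 0.03413925] pre [0.4900492  0.41440701 0.13730035]
[{"delta_pos": [-1.1, -0.6, 2.1], "spin": 0.0, "claw": 255}, {"delta_pos": [-1.1, -0.6, 2.1], "spin": 0.0, "claw": 255}, {"delta_pos": [-1.1, -0.6, 2.1], "spin": 0.0, "claw": 255}]
```

Request:
drive_tool(
  motion=[
    {"delta_pos": [-1.3, -0.6, 2], "spin": 0, "claw": 255},
    {"delta_pos": [-1.3, -0.6, 2], "spin": 0, "claw": 255},
  ],
)

```text
time_s: 23.1
tcp_pos: [0.6608, -0.2185, 0.1199]
ee_rot: [-3.128, 0.809, 2.563]
force: [-0.1, 0.9, -2.2]
gripper_width: 0.584
```

```bash
python3 -c "
from h import *
T,z,l=pick((.569,.361,.047))
rows([((.678,-.240,.104),l,3)],255)
"
```

```text
t 23.1 p [ 0.6608 -0.2185  0.1199] rpy [-179.2   46.3  146.9] q [-0.43  0.07  2.07 -0.54  0.23 -0.94] F [-0.1  0.9 -2.2] w 0.584
tool x [-0.578  0.377 -0.723] y [ 0.555  0.832 -0.01 ] z [ 0.598 -0.407 -0.69 ]
tilt 46.34559265942664 az -34.237189293366434 level spin 0.764858342898691 pick tcp [0.58018526 0.35338788 0.03409126] pre [0.49046389 0.41444764 0.1376373 ]
[{"delta_pos": [-0.3, -0.4, 1.5], "spin": 0.4, "claw": 255}, {"delta_pos": [-0.3, -0.4, 1.5], "spin": 0.4, "claw": 255}]
```

Request:
drive_tool(
  motion=[
    {"delta_pos": [-0.3, -0.4, 1.5], "spin": 0.4, "claw": 255},
    {"delta_pos": [-0.3, -0.4, 1.3], "spin": 0.4, "claw": 255},
    {"delta_pos": [0, 0, 0], "spin": 0, "claw": 255},
  ],
)

```text
time_s: 23.48
tcp_pos: [0.6759, -0.24, 0.1035]
ee_rot: [-3.139, 0.805, 2.544]
force: [0.4, 0.1, -1.7]
gripper_width: 0.581
```

```bash
python3 -c "
from h import *
T,z,l=pick((.569,.361,.047))
rows([((.679,-.241,.098),l,.6)],255)
eyes.grab_frame('scene'); print([(np.round(r['xyz'],3).tolist(),round(r['conf'],2)) for r in spotter.spot_point('scene','jar_green')],[(np.round(r['xyz'],3).tolist(),round(r['conf'],2)) for r in spotter.spot_point('scene','turntable')])
"
```

```text
t 23.48 p [ 0.6759 -0.24    0.1035] rpy [-179.9   46.2  145.7] q [-0.46  0.15  2.02 -0.54  0.2  -0.94] F [ 0.4  0.1 -1.7] w 0.581
tool x [-0.573  0.39  -0.721] y [ 0.564  0.826 -0.002] z [ 0.595 -0.408 -0.693]
tilt 46.15181479679711 az -34.436012951900615 level spin 0.12080895652744061 pick tcp [0.58012271 0.35337385 0.03404558] pre [0.4909031  0.41454619 0.13795806]
[{"delta_pos": [0.1, 0.0, 0.3], "spin": 0.1, "claw": 255}, {"delta_pos": [0.1, 0.0, 0.3], "spin": 0.1, "claw": 255}]
[([0.283, 0.196, -0.001], 0.85), ([0.337, -0.052, 0.001], 0.84), ([0.359, 0.124, 0.0], 0.64), ([0.504, 0.256, -0.0], 0.64), ([0.662, -0.235, 0.07], 0.56)] [([0.711, -0.318, 0.065], 0.88)]
```

Request:
drive_tool(
  motion=[
    {"delta_pos": [0.2, 0, 0.4], "spin": 0, "claw": 255},
    {"delta_pos": [0.2, 0, 0.2], "spin": 0, "claw": 255},
    {"delta_pos": [0, 0, 0], "spin": 0, "claw": 255},
  ],
)

```text
time_s: 24.0
tcp_pos: [0.6773, -0.2393, 0.0974]
ee_rot: [-3.14, 0.807, 2.545]
force: [0.5, 0.2, -2.6]
gripper_width: 0.582
```

```bash
python3 -c "
from h import *
show()"
```

```text
t 24.0 p [ 0.6773 -0.2393  0.0974] rpy [-179.9   46.3  145.8] q [-0.46  0.17  2.02 -0.58  0.19 -0.9 ] F [ 0.5  0.2 -2.6] w 0.582
tool x [-0.572  0.388 -0.722] y [ 0.563  0.827 -0.001] z [ 0.597 -0.407 -0.692]
```

Request:
drive_tool(
  motion=[
    {"delta_pos": [0.2, 0, 0.1], "spin": 0, "claw": 255},
    {"delta_pos": [0, 0, 0], "spin": 0, "claw": 255},
  ],
)

```text
time_s: 24.25
tcp_pos: [0.6769, -0.2389, 0.0954]
ee_rot: [-3.14, 0.808, 2.546]
force: [-0.6, -0.7, -1.7]
gripper_width: 0.582
```

Request:
drive_tool(
  motion=[
    {"delta_pos": [0.2, 0, 0.1], "spin": 0, "claw": 255},
    {"delta_pos": [0, 0, 0], "spin": 0, "claw": 255},
  ],
)

```text
time_s: 24.5
tcp_pos: [0.6777, -0.2393, 0.0956]
ee_rot: [-3.14, 0.812, 2.545]
force: [-0.7, 0.4, -2.6]
gripper_width: 0.584
```

Request:
drive_tool(
  motion=[
    {"delta_pos": [0.3, 0, 0.3], "spin": 0, "claw": 255},
    {"delta_pos": [0, 0, 0], "spin": 0, "claw": 255},
  ],
)

```text
time_s: 24.75
tcp_pos: [0.6809, -0.241, 0.0971]
ee_rot: [-3.141, 0.82, 2.545]
force: [-0.3, -0.5, -1.6]
gripper_width: 0.584
```

```bash
python3 -c "
from h import *
show()
eyes.grab_frame('scene'); print([(np.round(r['xyz'],3).tolist(),round(r['conf'],2)) for r in spotter.spot_point('scene','jar_green') if r['xyz'][1]<-.1])"
```

```text
t 24.75 p [ 0.6809 -0.241   0.0971] rpy [-180.    47.   145.8] q [-0.46  0.17  2.02 -0.65  0.17 -0.83] F [-0.3 -0.5 -1.6] w 0.584
tool x [-0.564  0.383 -0.731] y [ 0.562  0.827 -0.   ] z [ 0.605 -0.411 -0.682]
[([0.671, -0.232, 0.062], 0.82)]
```

Request:
drive_tool(
  motion=[
    {"delta_pos": [0, 0, 0], "spin": 0, "claw": 85},
    {"delta_pos": [0, 0, 0], "spin": 0, "claw": 60},
    {"delta_pos": [0, 0, 0], "spin": 0, "claw": 20},
    {"delta_pos": [0, 0, 0], "spin": 0, "claw": 20},
  ],
)

```text
time_s: 25.35
tcp_pos: [0.6802, -0.2403, 0.0952]
ee_rot: [-3.141, 0.818, 2.545]
force: [-0.2, -0.7, 0.4]
gripper_width: 0.92
```

```bash
python3 -c "
from h import *
import cv2
show()
p,d=eyes.grab_frame('scene');cv2.imwrite('pics/s7.png',cv2.resize(p[90:210,220:380,::-1],None,fx=4.5,fy=4.5))
print([(np.round(r['xyz'],3).tolist(),round(r['conf'],2)) for r in spotter.spot_point('scene','jar_green') if r['xyz'][1]<-.1])"
```

```text
t 25.35 p [ 0.6802 -0.2403  0.0952] rpy [-180.    46.8  145.8] q [-0.46  0.18  2.02 -0.65  0.17 -0.83] F [-0.2 -0.7  0.4] w 0.92
tool x [-0.566  0.384 -0.73 ] y [ 0.562  0.827 -0.   ] z [ 0.604 -0.41  -0.684]
[([0.67, -0.234, 0.057], 0.83)]
```

View pics/s7.png

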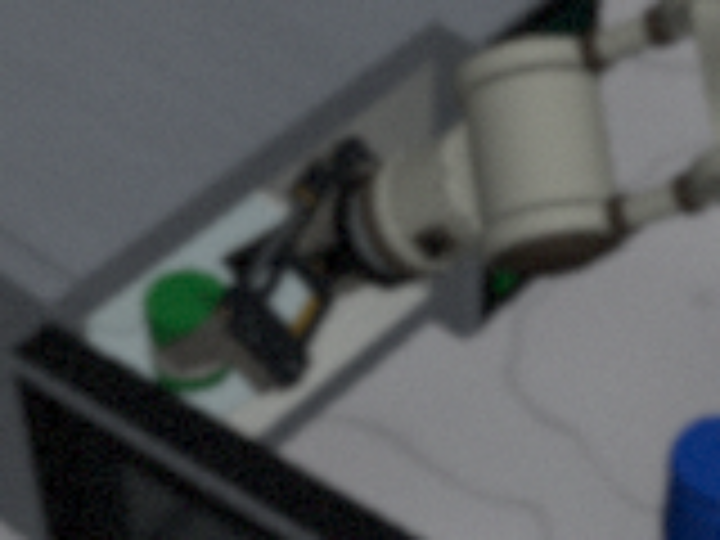

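Request:
drive_tool(
  motion=[
    {"delta_pos": [0, 0, -2], "spin": 0, "claw": 20},
    {"delta_pos": [0, 0, -3], "spin": 0, "claw": 20},
    {"delta_pos": [0, 0, -3], "spin": 0, "claw": 20},
  ],
)

```text
time_s: 25.82
tcp_pos: [0.6305, -0.207, 0.1492]
ee_rot: [-3.141, 0.815, 2.545]
force: [-0.2, 0.8, 0.2]
gripper_width: 0.922
```

```bash
python3 -c "
from h import *
show()
rows([((.54,-.07,.20),0,4.5),((.47,.03,.36),0,4.5)],20)"
```

```text
t 25.82 p [ 0.6305 -0.207   0.1492] rpy [-180.    46.7  145.8] q [-0.44 -0.07  2.14 -0.43  0.29 -1.05] F [-0.2  0.8  0.2] w 0.922
tool x [-0.568  0.385 -0.727] y [ 0.562  0.827 -0.   ] z [ 0.602 -0.409 -0.686]
[{"delta_pos": [1.7, 1.6, -3.6], "spin": 0.0, "claw": 20}, {"delta_pos": [1.7, 1.6, -3.6], "spin": 0.0, "claw": 20}, {"delta_pos": [1.7, 1.6, -3.6], "spin": 0.0, "claw": 20}, {"delta_pos": [1.7, 1.6, -3.6], "spin": 0.0, "claw": 20}, {"delta_pos": [-0.8, 0.9, -3.9], "spin": 0.0, "claw": 20}, {"delta_pos": [-0.8, 0.9, -3.9], "spin": 0.0, "claw": 20}, {"delta_pos": [-0.8, 0.9, -3.9], "spin": 0.0, "claw": 20}, {"delta_pos": [-0.8, 0.9, -3.9], "spin": 0.0, "claw": 20}, {"delta_pos": [-0.8, 0.9, -3.9], "spin": 0.0, "claw": 20}]
```

Request:
drive_tool(
  motion=[
    {"delta_pos": [1.7, 1.6, -3.6], "spin": 0, "claw": 60},
    {"delta_pos": [1.7, 1.6, -3.6], "spin": 0, "claw": 100},
    {"delta_pos": [1.7, 1.6, -3.6], "spin": 0, "claw": 140},
    {"delta_pos": [1.7, 1.6, -3.6], "spin": 0, "claw": 150},
    {"delta_pos": [-0.8, 0.9, -3.9], "spin": 0, "claw": 150},
    {"delta_pos": [-0.8, 0.9, -3.9], "spin": 0, "claw": 150},
    {"delta_pos": [-0.8, 0.9, -3.9], "spin": 0, "claw": 150},
    {"delta_pos": [-0.8, 0.9, -3.9], "spin": 0, "claw": 150},
    {"delta_pos": [-0.8, 0.9, -3.9], "spin": 0, "claw": 150},
  ],
)

```text
time_s: 26.95
tcp_pos: [0.4646, 0.0387, 0.368]
ee_rot: [3.136, 0.818, 2.538]
force: [1.0, -0.4, -0.9]
gripper_width: 0.409
```

```bash
python3 -c "
from h import *
H=[.6147,.2131,.260]
T,z,l=pick(H,.1)
rows([((.49,.24,.42),l,5),(T-.1*z,0,5)],150)
for c in ('scene','top'):
  eyes.grab_frame(c); print([(np.round(r['xyz'],3).tolist(),round(r['conf'],2)) for r in spotter.spot_point(c,'handle_grip')],[(np.round(r['xyz'],3).tolist(),round(r['conf'],2)) for r in spotter.spot_point(c,'jar_green') if r['xyz'][1]<-.1])"
```

```text
t 26.95 p [0.4646 0.0387 0.368 ] rpy [179.7  46.9 145.4] q [ 0.23 -0.65  2.12 -0.64  1.14 -0.62] F [ 1.  -0.4 -0.9] w 0.409
tool x [-0.563  0.388 -0.73 ] y [0.564 0.826 0.004] z [ 0.604 -0.41  -0.684]
tilt 46.87359839383237 az -34.14035682480512 level spin -0.3036087317361762 pick tcp [0.6259961  0.20544036 0.24721649] pre [0.56558917 0.24640101 0.31557751]
[{"delta_pos": [0.5, 3.6, -2.1], "spin": -0.1, "claw": 150}, {"delta_pos": [0.5, 3.6, -2.1], "spin": -0.1, "claw": 150}, {"delta_pos": [0.5, 3.6, -2.1], "spin": -0.1, "claw": 150}, {"delta_pos": [0.5, 3.6, -2.1], "spin": -0.1, "claw": 150}, {"delta_pos": [0.5, 3.6, -2.1], "spin": -0.1, "claw": 150}, {"delta_pos": [1.2, 1.6, 3.8], "spin": 0.0, "claw": 150}, {"delta_pos": [1.2, 1.6, 3.8], "spin": 0.0, "claw": 150}, {"delta_pos": [1.2, 1.6, 3.8], "spin": 0.0, "claw": 150}]
[([0.612, 0.212, 0.256], 0.98)] [([0.668, -0.233, 0.06], 0.58)]
[([0.613, 0.215, 0.259], 0.6)] []
```

Request:
drive_tool(
  motion=[
    {"delta_pos": [0.5, 3.6, -2.1], "spin": 0, "claw": 150},
    {"delta_pos": [0.5, 3.6, -2.1], "spin": 0, "claw": 150},
    {"delta_pos": [0.5, 3.6, -2.1], "spin": 0, "claw": 150},
    {"delta_pos": [0.5, 3.6, -2.1], "spin": 0, "claw": 150},
    {"delta_pos": [0.5, 3.6, -2.1], "spin": 0, "claw": 150},
    {"delta_pos": [1.2, 1.6, 3.8], "spin": 0, "claw": 150},
    {"delta_pos": [1.2, 1.6, 3.8], "spin": 0, "claw": 150},
    {"delta_pos": [1.2, 1.6, 3], "spin": 0, "claw": 150},
    {"delta_pos": [0, 0, 0], "spin": 0, "claw": 150},
  ],
)

```text
time_s: 28.38
tcp_pos: [0.5628, 0.2429, 0.2972]
ee_rot: [-3.107, 0.804, 2.551]
force: [-0.4, -0.0, 0.0]
gripper_width: 0.414
```

```bash
python3 -c "
from h import *
T,z,l=pick([.6137,.2132,.260],.1)
rows([(T-.06*z,l,4),(T,0,3)],150)"
```

```text
t 28.38 p [0.5628 0.2429 0.2972] rpy [-178.    46.1  146.2] q [ 0.61  0.05  1.71 -0.82  1.21 -0.13] F [-0.4 -0.   0. ] w 0.414
tool x [-0.576  0.386 -0.72 ] y [ 0.577  0.816 -0.024] z [ 0.579 -0.429 -0.693]
tilt 46.1191519986742 az -36.54966928941775 level spin 1.8829171772547397 pick tcp [0.62452794 0.20517321 0.24703789] pre [0.56662451 0.24809723 0.31635398]
[{"delta_pos": [-1.4, 0.6, 2.7], "spin": 1.9, "claw": 150}, {"delta_pos": [-0.0, 0.0, 2.0], "spin": 0.0, "claw": 150}, {"delta_pos": [-0.0, 0.0, 2.0], "spin": 0.0, "claw": 150}, {"delta_pos": [-0.0, 0.0, 2.0], "spin": 0.0, "claw": 150}]
```

Request:
drive_tool(
  motion=[
    {"delta_pos": [-1.4, 0.6, 1.5], "spin": 1.9, "claw": 150},
    {"delta_pos": [0, 0, 1.5], "spin": 0, "claw": 150},
    {"delta_pos": [0, 0, 0], "spin": 0, "claw": 150},
  ],
)

```text
time_s: 28.75
tcp_pos: [0.594, 0.2273, 0.2879]
ee_rot: [3.136, 0.806, 2.496]
force: [0.6, 0.2, -0.4]
gripper_width: 0.409
```

```bash
python3 -c "
from h import *
T,z,l=pick([.6137,.2132,.260],.1)
rows([(T,l,2.5)],150)"
```

```text
t 28.75 p [0.594  0.2273 0.2879] rpy [179.7  46.2 143. ] q [ 0.55  0.08  1.69 -0.82  1.16 -0.12] F [ 0.6  0.2 -0.4] w 0.409
tool x [-0.553  0.416 -0.722] y [0.598 0.801 0.004] z [ 0.58  -0.43  -0.692]
tilt 46.198649800787656 az -36.54569120584223 level spin -0.29434535762266023 pick tcp [0.62454294 0.20516326 0.2470566 ] pre [0.56655931 0.24814048 0.31627262]
[{"delta_pos": [0.1, 0.0, 1.8], "spin": -0.1, "claw": 150}, {"delta_pos": [0.1, 0.0, 1.8], "spin": -0.1, "claw": 150}, {"delta_pos": [0.1, 0.0, 1.8], "spin": -0.1, "claw": 150}]
```

Request:
drive_tool(
  motion=[
    {"delta_pos": [0.1, 0, 1.8], "spin": 0, "claw": 150},
    {"delta_pos": [0.1, 0, 1.8], "spin": 0, "claw": 150},
    {"delta_pos": [0.1, 0, 1.8], "spin": 0, "claw": 150},
    {"delta_pos": [0, 0, 0], "spin": 0, "claw": 150},
  ],
)

```text
time_s: 29.25
tcp_pos: [0.6255, 0.2038, 0.2461]
ee_rot: [3.135, 0.806, 2.496]
force: [-0.5, -0.2, -0.2]
gripper_width: 0.416
```

```bash
python3 -c "
from h import *
T,z,l=pick([.6137,.2132,.260],.1)
rows([(T,l,2.5)],150)"
```

```text
t 29.25 p [0.6255 0.2038 0.2461] rpy [179.6  46.2 143. ] q [ 0.48  0.14  1.72 -0.84  1.05 -0.1 ] F [-0.5 -0.2 -0.2] w 0.416
tool x [-0.553  0.417 -0.722] y [0.598 0.801 0.005] z [ 0.58  -0.429 -0.692]
tilt 46.20216468750385 az -36.48624558779236 level spin -0.36044740739237113 pick tcp [0.62455191 0.20517404 0.24705743] pre [0.56652031 0.24809361 0.31626902]
[{"delta_pos": [0.0, 0.1, -0.2], "spin": -0.4, "claw": 150}]
```

Perfectly placed. Close on the bar.

Request:
drive_tool(
  motion=[
    {"delta_pos": [0, 0, 0], "spin": 0, "claw": 255},
    {"delta_pos": [0, 0, 0], "spin": 0, "claw": 255},
    {"delta_pos": [0, 0, 0], "spin": 0, "claw": 255},
  ],
)

```text
time_s: 29.62
tcp_pos: [0.6255, 0.2045, 0.2468]
ee_rot: [3.133, 0.806, 2.495]
force: [-0.8, 0.2, -0.4]
gripper_width: 0.138
```

```bash
cat >> h.py <<'E'
def arc(deg,n,claw=255):
    """close the door by deg degrees, in n rows, tool orientation kept"""
    show(); p,R=pose(); z=R.as_matrix()[:,2]; g=p-.0187*z; H=np.array([.760,-.078,g[2]]); v=g-H
    print('r',np.hypot(*v[:2]),'open',202.2-np.degrees(np.arctan2(v[1],v[0]))%360)
    v=v/np.hypot(*v[:2])*.325
    rows([(H+Ro.from_euler('z',a,degrees=True).apply(v)+.0187*z,0,99) for a in np.linspace(0,deg,n+1)[1:]],claw)
E
python3 -c "
from h import *
arc(42,10)"
```

```text
t 29.62 p [0.6255 0.2045 0.2468] rpy [179.5  46.2 143. ] q [ 0.48  0.13  1.72 -0.84  1.05 -0.1 ] F [-0.8  0.2 -0.4] w 0.138
tool x [-0.552  0.417 -0.722] y [0.598 0.802 0.006] z [ 0.581 -0.428 -0.692]
r 0.3248367077732719 open 85.61583090794471
[{"delta_pos": [0.7, -2.2, -0.7], "spin": 0.0, "claw": 255}, {"delta_pos": [0.6, -2.2, -0.6], "spin": 0.0, "claw": 255}, {"delta_pos": [0.5, -2.3, -0.5], "spin": 0.0, "claw": 255}, {"delta_pos": [0.3, -2.3, -0.4], "spin": 0.0, "claw": 255}, {"delta_pos": [0.2, -2.4, -0.2], "spin": 0.0, "claw": 255}, {"delta_pos": [0.1, -2.4, -0.1], "spin": 0.0, "claw": 255}, {"delta_pos": [-0.0, -2.4, 0.0], "spin": 0.0, "claw": 255}, {"delta_pos": [-0.1, -2.4, 0.1], "spin": 0.0, "claw": 255}, {"delta_pos": [-0.3, -2.4, 0.3], "spin": 0.0, "claw": 255}, {"delta_pos": [-0.4, -2.3, 0.4], "spin": 0.0, "claw": 255}]
```

Request:
drive_tool(
  motion=[
    {"delta_pos": [0.7, -2.2, -0.7], "spin": 0, "claw": 255},
    {"delta_pos": [0.6, -2.2, -0.6], "spin": 0, "claw": 255},
    {"delta_pos": [0.5, -2.3, -0.5], "spin": 0, "claw": 255},
    {"delta_pos": [0.3, -2.3, -0.4], "spin": 0, "claw": 255},
    {"delta_pos": [0.2, -2.4, -0.2], "spin": 0, "claw": 255},
  ],
)

```text
time_s: 30.25
tcp_pos: [0.5286, 0.1364, 0.2447]
ee_rot: [3.122, 0.801, 2.494]
force: [-14.1, 14.4, 3.1]
gripper_width: 0.02
```

```bash
python3 -c "
from h import *
arc(35,9)"
```

```text
t 30.25 p [0.5286 0.1364 0.2447] rpy [178.9  45.9 142.9] q [ 0.44 -0.19  2.04 -0.83  1.02 -0.14] F [-14.1  14.4   3.1] w 0.02
tool x [-0.555  0.42  -0.718] y [0.592 0.806 0.014] z [ 0.584 -0.418 -0.696]
r 0.3288123824096971 open 64.71832085913582
[{"delta_pos": [-0.2, -2.2, 0.1], "spin": 0.0, "claw": 255}, {"delta_pos": [-0.0, -2.2, -0.0], "spin": 0.0, "claw": 255}, {"delta_pos": [-0.1, -2.2, 0.1], "spin": 0.0, "claw": 255}, {"delta_pos": [-0.2, -2.2, 0.2], "spin": 0.0, "claw": 255}, {"delta_pos": [-0.3, -2.2, 0.3], "spin": 0.0, "claw": 255}, {"delta_pos": [-0.4, -2.1, 0.4], "spin": 0.0, "claw": 255}, {"delta_pos": [-0.5, -2.1, 0.5], "spin": 0.0, "claw": 255}, {"delta_pos": [-0.6, -2.0, 0.6], "spin": 0.0, "claw": 255}, {"delta_pos": [-0.7, -2.0, 0.7], "spin": 0.0, "claw": 255}]
```

```bash
python3 -c "
from h import *
import cv2
p,d=eyes.grab_frame('scene');cv2.imwrite('pics/s8.png',cv2.resize(p[80:280,190:460,::-1],None,fx=2.9,fy=2.9))
print([(np.round(r['xyz'],3).tolist(),round(r['conf'],2)) for r in spotter.spot_point('scene','handle_grip')]); show()"
```

```text
[([0.52, 0.14, 0.258], 0.9)]
t 30.35 p [0.5267 0.1359 0.2437] rpy [179.   45.8 142.9] q [ 0.44 -0.2   2.04 -0.83  1.02 -0.14] F [-16.4  12.4   0.5] w 0.008
tool x [-0.556  0.421 -0.717] y [0.594 0.805 0.012] z [ 0.582 -0.419 -0.697]
```

View pics/s8.png

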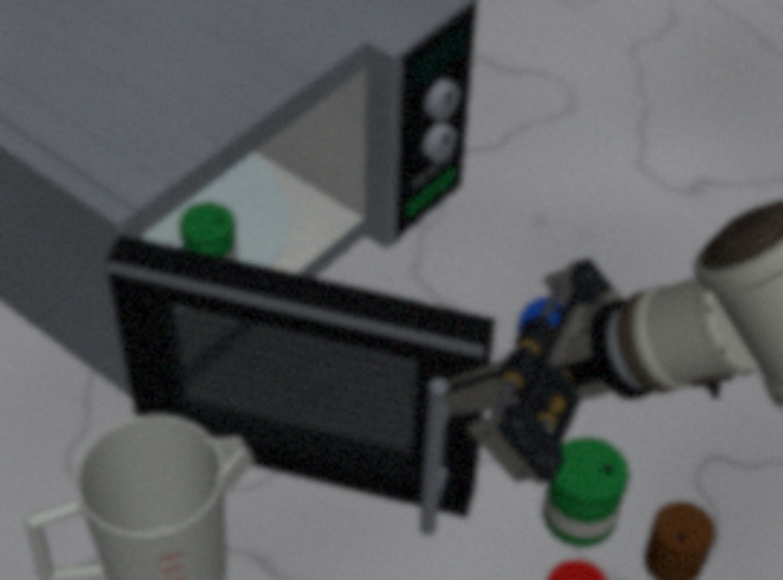

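Request:
drive_tool(
  motion=[
    {"delta_pos": [0, 0, -2.5], "spin": 0, "claw": 255},
    {"delta_pos": [0, 0, -3.5], "spin": 0, "claw": 150},
    {"delta_pos": [0, 0, 0], "spin": 0, "claw": 150},
    {"delta_pos": [0, 0, 0], "spin": 0, "claw": 150},
  ],
)

```text
time_s: 30.85
tcp_pos: [0.4901, 0.1622, 0.2869]
ee_rot: [3.122, 0.799, 2.494]
force: [-0.1, 0.8, -0.9]
gripper_width: 0.305
```

```bash
python3 -c "
from h import *
for c in ('scene','top'):
  eyes.grab_frame(c); print([(np.round(r['xyz'],3).tolist(),round(r['conf'],2)) for r in spotter.spot_point(c,'handle_grip')])
G=spotter.spot_point('scene','handle_grip')[0]['xyz']; G[2]=.258
T,z,l=pick(G,.05)
T=T+.010*z
rows([(T-.04*z,l,2.5),(T,0,2)],150)"
```

```text
[([0.518, 0.143, 0.254], 0.58)]
[([0.521, 0.144, 0.259], 0.63)]
t 31.1 p [0.4901 0.1617 0.2866] rpy [178.9  45.8 142.9] q [ 0.54 -0.26  2.01 -0.8   1.15 -0.15] F [-0.1  0.3  0.1] w 0.409
tool x [-0.556  0.421 -0.717] y [0.593 0.805 0.013] z [ 0.582 -0.418 -0.697]
tilt 45.78015430947228 az -35.65340661258863 level spin -1.0314546277789987 pick tcp [0.52918967 0.1354884  0.24495837] pre [0.50007291 0.15637503 0.27982904]
[{"delta_pos": [-0.1, 0.1, 1.6], "spin": -0.5, "claw": 150}, {"delta_pos": [-0.1, 0.1, 1.6], "spin": -0.5, "claw": 150}, {"delta_pos": [0.0, -0.0, 2.0], "spin": 0.0, "claw": 150}, {"delta_pos": [0.0, -0.0, 2.0], "spin": 0.0, "claw": 150}]
```

Request:
drive_tool(
  motion=[
    {"delta_pos": [0, 0.1, 1.8], "spin": -0.5, "claw": 150},
    {"delta_pos": [0, 0.1, 1.8], "spin": -0.5, "claw": 150},
    {"delta_pos": [0, 0, 1.9], "spin": 0, "claw": 150},
    {"delta_pos": [0, 0, 1.7], "spin": 0, "claw": 150},
    {"delta_pos": [0, 0, 0], "spin": 0, "claw": 150},
  ],
)

```text
time_s: 31.72
tcp_pos: [0.5345, 0.1307, 0.2327]
ee_rot: [-3.137, 0.797, 2.52]
force: [-0.1, -0.1, -0.4]
gripper_width: 0.412
```

```bash
python3 -c "
from h import *
T,z,l=pick([.5195,.1435,.258],.05)
T=T+.010*z
rows([(T,l,2.5)],150)"
```

```text
t 31.73 p [0.5345 0.1307 0.2327] rpy [-179.8   45.7  144.4] q [ 0.42 -0.17  2.04 -0.83  0.99 -0.15] F [-0.1 -0.1 -0.4] w 0.412
tool x [-0.568  0.407 -0.715] y [ 0.585  0.811 -0.003] z [ 0.579 -0.42  -0.699]
tilt 45.67591554329261 az -35.938361795060494 level spin 0.22975714364119426 pick tcp [0.53033145 0.13564828 0.24493401] pre [0.50137035 0.15664219 0.27986981]
[{"delta_pos": [-0.4, 0.2, -0.3], "spin": 0.2, "claw": 150}]
```

Request:
drive_tool(
  motion=[
    {"delta_pos": [-0.3, 0.2, 0], "spin": 0, "claw": 255},
    {"delta_pos": [0, 0, 0], "spin": 0, "claw": 255},
    {"delta_pos": [0, 0, 0], "spin": 0, "claw": 255},
    {"delta_pos": [0, 0, 0], "spin": 0, "claw": 255},
  ],
)

```text
time_s: 32.22
tcp_pos: [0.5375, 0.1315, 0.2358]
ee_rot: [-3.138, 0.798, 2.52]
force: [3.9, -1.9, -4.4]
gripper_width: 0.161
```

```bash
sed -i 's/\.0187\*z; H/.0287*z; H/; s/+\.0187\*z,0,99/+.0287*z,0,99/' h.py; python3 -c "
from h import *
arc(32,10)"
```

```text
t 32.23 p [0.5375 0.1315 0.2358] rpy [-179.8   45.7  144.4] q [ 0.42 -0.17  2.03 -0.83  0.99 -0.16] F [ 3.9 -1.9 -4.4] w 0.161
tool x [-0.568  0.407 -0.716] y [ 0.584  0.811 -0.002] z [ 0.58  -0.42  -0.698]
r 0.325968525742459 open 65.00991476471728
[{"delta_pos": [0.1, -1.8, -0.1], "spin": 0.0, "claw": 255}, {"delta_pos": [0.1, -1.8, -0.0], "spin": 0.0, "claw": 255}, {"delta_pos": [-0.0, -1.8, 0.0], "spin": 0.0, "claw": 255}, {"delta_pos": [-0.1, -1.8, 0.1], "spin": 0.0, "claw": 255}, {"delta_pos": [-0.2, -1.8, 0.2], "spin": 0.0, "claw": 255}, {"delta_pos": [-0.2, -1.8, 0.2], "spin": 0.0, "claw": 255}, {"delta_pos": [-0.3, -1.8, 0.3], "spin": 0.0, "claw": 255}, {"delta_pos": [-0.4, -1.7, 0.4], "spin": 0.0, "claw": 255}, {"delta_pos": [-0.4, -1.7, 0.5], "spin": 0.0, "claw": 255}, {"delta_pos": [-0.5, -1.7, 0.5], "spin": 0.0, "claw": 255}]
```

Now w = 0.161 like the first good grip. Swing in shorter steps.

Request:
drive_tool(
  motion=[
    {"delta_pos": [0.1, -1.8, -0.1], "spin": 0, "claw": 255},
    {"delta_pos": [0.1, -1.8, 0], "spin": 0, "claw": 255},
    {"delta_pos": [0, -1.8, 0], "spin": 0, "claw": 255},
    {"delta_pos": [-0.1, -1.8, 0.1], "spin": 0, "claw": 255},
    {"delta_pos": [-0.2, -1.8, 0.2], "spin": 0, "claw": 255},
  ],
)

```text
time_s: 32.85
tcp_pos: [0.4874, 0.0617, 0.2356]
ee_rot: [3.131, 0.797, 2.522]
force: [-2.7, 4.4, 0.3]
gripper_width: 0.159
```

```bash
python3 -c "
from h import *
arc(25,8)"
```

```text
t 32.85 p [0.4874 0.0617 0.2356] rpy [179.4  45.6 144.5] q [ 0.28 -0.46  2.25 -0.76  0.93 -0.34] F [-2.7  4.4  0.3] w 0.159
tool x [-0.569  0.406 -0.715] y [0.575 0.818 0.007] z [ 0.588 -0.407 -0.699]
r 0.32665946384486244 open 49.80306169917395
[{"delta_pos": [-0.3, -1.7, 0.3], "spin": 0.0, "claw": 255}, {"delta_pos": [-0.3, -1.7, 0.3], "spin": 0.0, "claw": 255}, {"delta_pos": [-0.3, -1.7, 0.3], "spin": 0.0, "claw": 255}, {"delta_pos": [-0.4, -1.7, 0.4], "spin": 0.0, "claw": 255}, {"delta_pos": [-0.5, -1.6, 0.5], "spin": 0.0, "claw": 255}, {"delta_pos": [-0.5, -1.6, 0.5], "spin": 0.0, "claw": 255}, {"delta_pos": [-0.6, -1.6, 0.6], "spin": 0.0, "claw": 255}, {"delta_pos": [-0.6, -1.5, 0.6], "spin": 0.0, "claw": 255}]
```

Request:
drive_tool(
  motion=[
    {"delta_pos": [-0.3, -1.8, 0.3], "spin": 0, "claw": 255},
    {"delta_pos": [-0.3, -1.8, 0.3], "spin": 0, "claw": 255},
    {"delta_pos": [-0.4, -1.8, 0.4], "spin": 0, "claw": 255},
    {"delta_pos": [-0.4, -1.8, 0.4], "spin": 0, "claw": 255},
    {"delta_pos": [-0.5, -1.7, 0.5], "spin": 0, "claw": 255},
    {"delta_pos": [-0.5, -1.7, 0.5], "spin": 0, "claw": 255},
  ],
)

```text
time_s: 33.6
tcp_pos: [0.4539, -0.0408, 0.2355]
ee_rot: [3.116, 0.796, 2.522]
force: [7.8, 0.9, -4.7]
gripper_width: 0.159
```

```bash
python3 -c "
from h import *
arc(24,8)"
```

```text
t 33.6 p [ 0.4539 -0.0408  0.2355] rpy [178.5  45.6 144.5] q [-0.09 -0.82  2.45 -0.47  0.83 -0.86] F [ 7.8  0.9 -4.7] w 0.159
tool x [-0.57   0.406 -0.714] y [0.565 0.825 0.018] z [ 0.597 -0.393 -0.699]
r 0.32681283426568286 open 30.725285311603017
[{"delta_pos": [-0.7, -1.4, 0.7], "spin": 0.0, "claw": 255}, {"delta_pos": [-0.6, -1.5, 0.6], "spin": 0.0, "claw": 255}, {"delta_pos": [-0.7, -1.4, 0.7], "spin": 0.0, "claw": 255}, {"delta_pos": [-0.7, -1.4, 0.7], "spin": 0.0, "claw": 255}, {"delta_pos": [-0.8, -1.3, 0.8], "spin": 0.0, "claw": 255}, {"delta_pos": [-0.8, -1.3, 0.8], "spin": 0.0, "claw": 255}, {"delta_pos": [-0.9, -1.2, 0.9], "spin": 0.0, "claw": 255}, {"delta_pos": [-0.9, -1.1, 0.9], "spin": 0.0, "claw": 255}]
```

Request:
drive_tool(
  motion=[
    {"delta_pos": [0, 0, 0], "spin": 0, "claw": 120},
    {"delta_pos": [0, 0, 0], "spin": 0, "claw": 120},
    {"delta_pos": [0, 0, 0], "spin": 0, "claw": 120},
    {"delta_pos": [-1.5, 0, -1.4], "spin": 0, "claw": 120},
    {"delta_pos": [-2.2, 0, -2.1], "spin": 0, "claw": 120},
    {"delta_pos": [-2.2, 0, -2.1], "spin": 0, "claw": 120},
    {"delta_pos": [-1, 0, -1], "spin": 0, "claw": 255},
  ],
)

```text
time_s: 34.48
tcp_pos: [0.4536, -0.0405, 0.3322]
ee_rot: [3.117, 0.793, 2.526]
force: [0.3, -0.2, 0.9]
gripper_width: 0.445
```

```bash
python3 -c "
from h import *
show()
for c in ('scene','top'):
  eyes.grab_frame(c); print([(np.round(r['xyz'],3).tolist(),round(r['conf'],2)) for r in spotter.spot_point(c,'handle_grip')])
"
```

```text
t 34.48 p [ 0.4536 -0.0405  0.3322] rpy [178.6  45.4 144.7] q [-0.09 -0.84  2.27 -0.4   1.02 -0.97] F [ 0.3 -0.2  0.9] w 0.445
tool x [-0.573  0.405 -0.712] y [0.563 0.826 0.017] z [ 0.596 -0.391 -0.702]
[([0.437, -0.032, 0.255], 0.89)]
[([0.436, -0.032, 0.259], 0.8)]
```

```bash
python3 -c "
from h import *
rows([((.545,.005,.34),0,4),((.552,-.012,.257),0,3)],255)
"
```

```text
[{"delta_pos": [-1.4, 3.0, 1.0], "spin": 0.0, "claw": 255}, {"delta_pos": [-1.4, 3.0, 1.0], "spin": 0.0, "claw": 255}, {"delta_pos": [-1.4, 3.0, 1.0], "spin": 0.0, "claw": 255}, {"delta_pos": [1.6, -0.4, 2.3], "spin": 0.0, "claw": 255}, {"delta_pos": [1.6, -0.4, 2.3], "spin": 0.0, "claw": 255}, {"delta_pos": [1.6, -0.4, 2.3], "spin": 0.0, "claw": 255}]
```

Request:
drive_tool(
  motion=[
    {"delta_pos": [-1.4, 3, 1], "spin": 0, "claw": 255},
    {"delta_pos": [-1.4, 3, 1], "spin": 0, "claw": 255},
    {"delta_pos": [-1.4, 3, 1], "spin": 0, "claw": 255},
    {"delta_pos": [1.6, -0.4, 2.3], "spin": 0, "claw": 255},
    {"delta_pos": [1.6, -0.4, 2.3], "spin": 0, "claw": 255},
    {"delta_pos": [1.2, -0.3, 1.8], "spin": 0, "claw": 255},
    {"delta_pos": [0, 0, 0], "spin": 0, "claw": 255},
  ],
)

```text
time_s: 35.55
tcp_pos: [0.5495, -0.0094, 0.2461]
ee_rot: [3.134, 0.775, 2.538]
force: [-0.3, 0.5, 0.5]
gripper_width: 0.002
```

```bash
cat >> h.py <<'E'
def push(p1,phi1,rho=.20,off=.035):
    """TCP point on outer face for opening phi (deg)"""
def face(phi,rho,off,z):
    d=np.radians(216.4-phi); n=np.radians(126.4-phi)
    return (.760+rho*np.cos(d)+off*np.cos(n), -.078+rho*np.sin(d)+off*np.sin(n), z)
def where():
    show(); p,R=pose(); 
    for phi in (30,20,10,0):
        d=np.radians(216.4-phi); n=np.radians(126.4-phi); v=p[:2]-[.760,-.078]
        print(phi,'rho %.3f off %.3f'%(v@[np.cos(d),np.sin(d)],v@[np.cos(n),np.sin(n)]))
E
python3 -c "
from h import *
where()
rows([(face(f,.2,.04,.257),0,1.5) for f in (30,24,18,12,6,3)],255)
"
```

```text
t 35.55 p [ 0.5495 -0.0094  0.2461] rpy [179.5  44.4 145.4] q [ 0.02 -0.4   2.18 -0.61  0.78 -0.63] F [-0.3  0.5  0.5] w 0.002
tool x [-0.588  0.405 -0.7  ] y [0.563 0.827 0.006] z [ 0.581 -0.391 -0.714]
30 rho 0.202 off 0.092
20 rho 0.183 off 0.125
10 rho 0.158 off 0.155
0 rho 0.129 off 0.180
[{"delta_pos": [-0.8, -1.0, 0.4], "spin": 0.0, "claw": 255}, {"delta_pos": [-0.8, -1.0, 0.4], "spin": 0.0, "claw": 255}, {"delta_pos": [-0.8, -1.0, 0.4], "spin": 0.0, "claw": 255}, {"delta_pos": [-0.8, -1.0, 0.4], "spin": 0.0, "claw": 255}, {"delta_pos": [-0.4, -0.9, 0.4], "spin": 0.0, "claw": 255}, {"delta_pos": [-0.4, -0.9, 0.4], "spin": 0.0, "claw": 255}, {"delta_pos": [-0.5, -0.8, 0.5], "spin": 0.0, "claw": 255}, {"delta_pos": [-0.5, -0.8, 0.5], "spin": 0.0, "claw": 255}, {"delta_pos": [-0.5, -0.8, 0.5], "spin": 0.0, "claw": 255}, {"delta_pos": [-0.5, -0.8, 0.5], "spin": 0.0, "claw": 255}, {"delta_pos": [-0.6, -0.7, 0.6], "spin": 0.0, "claw": 255}, {"delta_pos": [-0.6, -0.7, 0.6], "spin": 0.0, "claw": 255}]
[{"delta_pos": [-0.6, -0.6, 0.6], "spin": 0.0, "claw": 255}]
```

Request:
drive_tool(
  motion=[
    {"delta_pos": [-0.8, -1, 0.4], "spin": 0, "claw": 255},
    {"delta_pos": [-0.8, -1, 0.4], "spin": 0, "claw": 255},
    {"delta_pos": [-0.8, -1, 0.4], "spin": 0, "claw": 255},
    {"delta_pos": [-0.8, -1, 0.4], "spin": 0, "claw": 255},
    {"delta_pos": [-0.5, -1, 0.4], "spin": 0, "claw": 255},
    {"delta_pos": [-0.5, -1, 0.4], "spin": 0, "claw": 255},
    {"delta_pos": [-0.5, -0.9, 0.5], "spin": 0, "claw": 255},
    {"delta_pos": [-0.5, -0.9, 0.5], "spin": 0, "claw": 255},
  ],
)

```text
time_s: 36.55
tcp_pos: [0.5561, -0.1069, 0.2606]
ee_rot: [3.13, 0.776, 2.541]
force: [0.1, 2.6, 0.3]
gripper_width: 0.003
```

```bash
python3 -c "
from h import *
where()
eyes.grab_frame('scene')
for r in spotter.spot_point('scene','handle_grip')[:1]: print(r, 202.2-np.degrees(np.arctan2(r['xyz'][1]+.078,r['xyz'][0]-.76))%360)
rows([(face(f,.2,.045,.257),0,1.5) for f in (12,6,2,0)],255)
"
```

```text
t 36.55 p [ 0.5561 -0.1069  0.2606] rpy [179.3  44.4 145.6] q [-0.27 -0.47  2.2  -0.35  0.69 -1.05] F [0.1 2.6 0.3] w 0.003
tool x [-0.589  0.403 -0.7  ] y [0.558 0.83  0.009] z [ 0.584 -0.386 -0.714]
30 rho 0.206 off -0.006
20 rho 0.204 off 0.030
10 rho 0.195 off 0.065
0 rho 0.181 off 0.098
{'xyz': [0.4366, -0.0829, 0.2554], 'conf': 0.63} 21.331948550254452
[{"delta_pos": [-0.4, -0.8, 0.9], "spin": 0.0, "claw": 255}, {"delta_pos": [-0.6, -0.7, 0.6], "spin": 0.0, "claw": 255}, {"delta_pos": [-0.6, -0.7, 0.6], "spin": 0.0, "claw": 255}, {"delta_pos": [-0.8, -0.8, 0.8], "spin": 0.0, "claw": 255}, {"delta_pos": [-0.4, -0.4, 0.4], "spin": 0.0, "claw": 255}]
```

Request:
drive_tool(
  motion=[
    {"delta_pos": [-0.5, -0.9, 0.6], "spin": 0, "claw": 255},
    {"delta_pos": [-0.6, -0.8, 0.6], "spin": 0, "claw": 255},
    {"delta_pos": [-0.6, -0.8, 0.6], "spin": 0, "claw": 255},
    {"delta_pos": [-0.7, -0.7, 0.7], "spin": 0, "claw": 255},
  ],
)

```text
time_s: 37.15
tcp_pos: [0.5672, -0.1513, 0.2607]
ee_rot: [3.129, 0.776, 2.542]
force: [-2.5, 1.5, 1.4]
gripper_width: 0.006
```

```bash
python3 -c "
from h import *
where()
rows([(face(0,.2,.040,.257),0,1),(face(0,.2,.033,.257),0,.4)],255)
"
```

```text
t 37.15 p [ 0.5672 -0.1513  0.2607] rpy [179.3  44.4 145.6] q [-0.38 -0.44  2.18 -0.23  0.65 -1.23] F [-2.5  1.5  1.4] w 0.006
tool x [-0.589  0.403 -0.7  ] y [0.557 0.831 0.009] z [ 0.585 -0.384 -0.714]
30 rho 0.200 off -0.051
20 rho 0.206 off -0.016
10 rho 0.205 off 0.020
0 rho 0.199 off 0.055
[{"delta_pos": [-0.4, -0.3, 0.6], "spin": 0.0, "claw": 255}, {"delta_pos": [-0.4, -0.3, 0.6], "spin": 0.0, "claw": 255}, {"delta_pos": [-0.2, -0.1, 0.2], "spin": 0.0, "claw": 255}, {"delta_pos": [-0.2, -0.1, 0.2], "spin": 0.0, "claw": 255}]
```

Request:
drive_tool(
  motion=[
    {"delta_pos": [-0.4, -0.4, 0.5], "spin": 0, "claw": 255},
    {"delta_pos": [-0.4, -0.3, 0.4], "spin": 0, "claw": 255},
    {"delta_pos": [-0.3, -0.2, 0.3], "spin": 0, "claw": 255},
  ],
)

```text
time_s: 37.52
tcp_pos: [0.576, -0.1679, 0.2606]
ee_rot: [3.129, 0.776, 2.543]
force: [-2.6, 0.8, 2.0]
gripper_width: 0.006
```

Request:
drive_tool(
  motion=[
    {"delta_pos": [-0.3, -0.2, 0.3], "spin": 0, "claw": 255},
    {"delta_pos": [-0.3, -0.2, 0.3], "spin": 0, "claw": 255},
  ],
)

```text
time_s: 37.78
tcp_pos: [0.5812, -0.1763, 0.2606]
ee_rot: [3.129, 0.776, 2.543]
force: [-3.2, 0.1, 2.6]
gripper_width: 0.0
```

```bash
python3 -c "
from h import *
where()
"
```

```text
t 37.77 p [ 0.5812 -0.1763  0.2606] rpy [179.3  44.5 145.7] q [-0.43 -0.38  2.14 -0.18  0.62 -1.31] F [-3.2  0.1  2.6] w 0.0
tool x [-0.59   0.402 -0.7  ] y [0.556 0.831 0.009] z [ 0.586 -0.384 -0.714]
30 rho 0.189 off -0.078
20 rho 0.199 off -0.044
10 rho 0.204 off -0.009
0 rho 0.202 off 0.027
```

Request:
drive_tool(
  motion=[
    {"delta_pos": [-0.3, -0.2, 0.3], "spin": 0, "claw": 255},
    {"delta_pos": [-0.2, -0.2, 0.2], "spin": 0, "claw": 255},
  ],
)

```text
time_s: 38.02
tcp_pos: [0.5853, -0.184, 0.2606]
ee_rot: [3.129, 0.776, 2.543]
force: [-1.0, 1.6, 1.5]
gripper_width: 0.007
```

```bash
python3 -c "
from h import *
where()
for c in ('scene','top'):
  eyes.grab_frame(c)
  for r in spotter.spot_point(c,'handle_grip')[:1]: print(np.round(r['xyz'],3), 202.2-np.degrees(np.arctan2(r['xyz'][1]+.078,r['xyz'][0]-.76))%360)
"
```

```text
t 38.02 p [ 0.5853 -0.184   0.2606] rpy [179.3  44.5 145.7] q [-0.45 -0.37  2.13 -0.16  0.61 -1.33] F [-1.   1.6  1.5] w 0.007
tool x [-0.589  0.402 -0.701] y [0.556 0.831 0.009] z [ 0.586 -0.384 -0.713]
30 rho 0.185 off -0.086
20 rho 0.198 off -0.052
10 rho 0.204 off -0.017
0 rho 0.204 off 0.018
[ 0.46  -0.204  0.257] -0.6977672949625457
[ 0.457 -0.203  0.257] -0.19250193704985463
```

```bash
python3 -c "
from h import *
import cv2
p,d=eyes.grab_frame('scene');cv2.imwrite('pics/s9.png',cv2.resize(p[40:240,180:420,::-1],None,fx=3,fy=3))
"
```

```text
(no output)
```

View pics/s9.png

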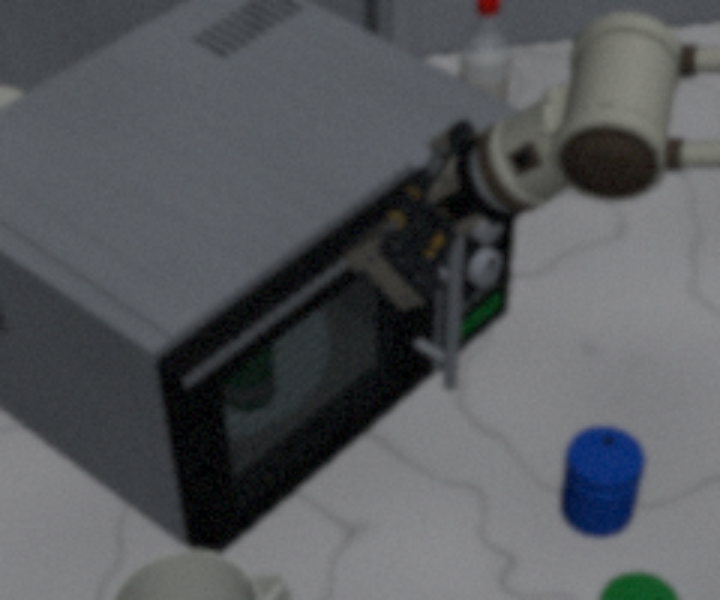

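Request:
drive_tool(
  motion=[
    {"delta_pos": [-0.3, -0.2, 0.3], "spin": 0, "claw": 255},
  ],
)

```text
time_s: 38.4
tcp_pos: [0.5867, -0.186, 0.2593]
ee_rot: [3.127, 0.772, 2.542]
force: [-28.7, 29.2, 19.1]
gripper_width: 0.004
```

Request:
drive_tool(
  motion=[
    {"delta_pos": [-0.3, -0.2, 0.3], "spin": 0, "claw": 255},
  ],
)

```text
time_s: 38.52
tcp_pos: [0.5872, -0.1862, 0.2587]
ee_rot: [3.124, 0.763, 2.542]
force: [-59.4, 44.1, 37.8]
gripper_width: 0.005
```

Request:
drive_tool(
  motion=[
    {"delta_pos": [1, 0.8, -1.5], "spin": 0, "claw": 255},
    {"delta_pos": [0.5, 0.5, -3], "spin": 0, "claw": 255},
    {"delta_pos": [0, 0, -3], "spin": 0, "claw": 255},
    {"delta_pos": [-1, 0, -3], "spin": 0, "claw": 255},
    {"delta_pos": [-1, 0, -2], "spin": 0, "claw": 255},
  ],
)

```text
time_s: 39.15
tcp_pos: [0.5222, -0.1274, 0.3522]
ee_rot: [3.124, 0.758, 2.544]
force: [0.4, 0.7, -1.1]
gripper_width: 0.003
```

```bash
python3 -c "
from h import *
import cv2
show()
for c in ('scene','top'):
  p,d=eyes.grab_frame(c); cv2.imwrite(f'pics/f_{c}.png',p[:,:,::-1])
  for t in ('handle_grip','jug','jar_red','jar_yellow','palette_knife','jar_green'):
    print(t,[(np.round(r['xyz'],3).tolist(),round(r['conf'],2)) for r in spotter.spot_point(c,t)])
a=cv2.imread('pics/f_top.png')[:, 60:640]; b=cv2.imread('pics/f_scene.png')[60:240,140:440]
cv2.imwrite('pics/f.png',cv2.resize(b,None,fx=2.6,fy=2.6))
"
```

```text
t 39.15 p [ 0.5222 -0.1274  0.3522] rpy [179.   43.4 145.8] q [-0.37 -0.63  2.11 -0.17  0.92 -1.3 ] F [ 0.4  0.7 -1.1] w 0.003
tool x [-0.6    0.409 -0.687] y [0.553 0.833 0.013] z [ 0.578 -0.372 -0.726]
handle_grip [([0.46, -0.205, 0.256], 0.6)]
jug [([0.766, 0.111, 0.002], 0.93)]
jar_red [([0.397, 0.233, 0.0], 0.63)]
jar_yellow [([0.443, 0.399, 0.001], 0.96)]
palette_knife [([0.292, 0.375, 0.002], 0.92)]
jar_green [([0.503, 0.254, 0.0], 0.86), ([0.338, -0.053, -0.002], 0.8), ([0.357, 0.123, 0.003], 0.6), ([0.281, 0.198, 0.0], 0.58)]
handle_grip [([0.46, -0.203, 0.262], 0.64)]
jug [([0.767, 0.11, 0.004], 0.94), ([0.61, -0.183, 0.061], 0.26)]
jar_red [([0.401, 0.233, -0.0], 0.89), ([0.296, 0.379, 0.0], 0.43)]
jar_yellow [([0.442, 0.404, 0.001], 0.91), ([0.402, 0.235, -0.004], 0.71)]
palette_knife [([0.293, 0.378, -0.0], 0.83), ([0.462, -0.208, 0.259], 0.54)]
jar_green [([0.285, 0.193, 0.002], 0.95), ([0.355, 0.122, -0.002], 0.65)]
```

View pics/f.png

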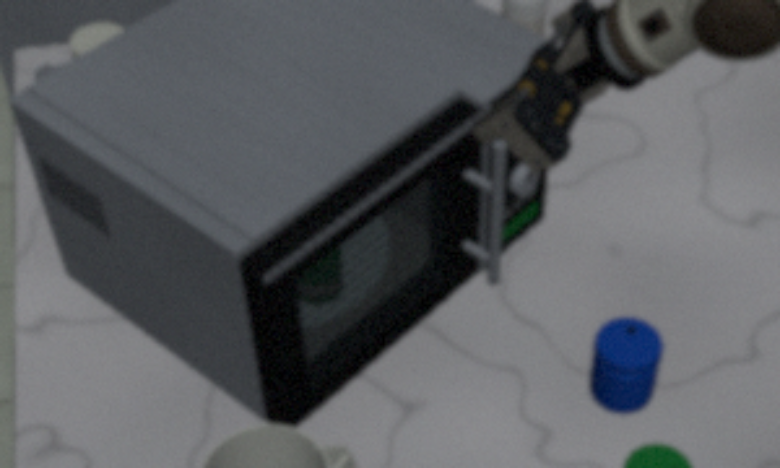

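Request:
drive_tool(
  motion=[
    {"delta_pos": [-2, 0, -2], "spin": 0, "claw": 255},
    {"delta_pos": [-2, 0, -2], "spin": 0, "claw": 255},
    {"delta_pos": [0, 0, 0], "spin": 0, "claw": 255},
    {"delta_pos": [0, 0, 0], "spin": 0, "claw": 255},
  ],
)

```text
time_s: 40.35
tcp_pos: [0.523, -0.1292, 0.4055]
ee_rot: [3.126, 0.753, 2.544]
force: [-0.1, -0.1, 0.0]
gripper_width: 0.001
```

```bash
python3 -c "
from h import *
show(); print(manip.finish_job())"
```

```text
t 40.35 p [ 0.523  -0.1292  0.4055] rpy [179.1  43.1 145.8] q [-0.38 -0.61  2.   -0.16  1.02 -1.33] F [-0.1 -0.1  0. ] w 0.001
tool x [-0.604  0.411 -0.683] y [0.553 0.833 0.012] z [ 0.574 -0.371 -0.73 ]
the job is handed in; nothing more can be done
None
```

I handed the job in at 40.4 s with the green jar standing on the turntable and the door shut. One force reading near the end is a concern.

**What I did**
- Pulled the door open by its handle to about 86°. I stopped short of the 1.8 rad limit because the jug stands in the door's path.
- Tilted the tool about 47°, because a tool pointing straight down would not fit under the oven roof. I got the tilt by reaching past the arm's range.
- Picked up the small green jar, carried it over the door with about 2° of tilt at most, and let go of it 1–2 mm above the plate.
- Closed the door by its handle to about 30°, then pushed it shut slowly with closed fingertips.

**What the last checks showed**
- **Jar:** before closing, its base was 94 mm from the turntable centre, so its outer edge is about 17 mm inside the plate's rim. It looked upright through the window afterwards.
- **Door:** the handle reads (0.46, -0.204), the same as at the start, within about 1° of shut.
- **Other things:** jug, red and yellow jars and palette knife read within about 5 mm of where they started. The arm was clear of everything, with no force on it.

**What went wrong or disagreed**
- **Handle slip:** the bar slid out of the first closing grip at about 65°, with about 20 N on the wrist, and I gripped it again.
- **Force at the stop:** the last two steps against the closed door raised the wrist force to 44 N, then about 83 N. That is under the 120 N limit. The push looked to be by the fingertips, but I can't rule out that the gripper's body also pressed, which would break the 40 N limit.
- **Fingertip position:** at the stop, the computed tip position was nearly 20 mm inside the door's face. I did not explain that mismatch.

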